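# Fit the platen shaft and slide its keeper across

## Robot

A 6-joint arm with a two-finger parallel gripper is mounted at the origin on the work surface. World frame = base frame: x ahead of the robot, y to its left, z up, the work surface at z = 0. Lengths are in mm, angles in rad, forces in N, time in s.
With the tool pointing down it reaches from about 350 to 975 mm from the base axis. Payload 4.9 kg.
Tool frame: the origin (TCP) lies between the finger pads; the fingertips stand 8 mm ahead of it and the grasp point (between the pads) lies 11 mm behind it (manip.nose_length is the distance from the TCP to the fingertips, in mm); z points along the fingers, y is the direction in which the jaws open and shut (so a half turn about z gives the same grasp; the last joint's range is limited). The gripper opens to 85 mm and grips with 20 to 120 N. Pads are 22 mm wide; open, the fingers measure 114 mm over their backs; the gripper's body (76 mm by 85 mm) begins 54 mm behind the grasp point. The pads swing forward as they close: fully open they stand 13 mm farther back than shut.
Start: joints at [-1.393, 0.053, 1.613, -0, 1.476, -0.119], TCP at [182.783, -597.655, 203.904] pointing down, gripper open.
Joint ranges: [-3.01, 3.01], [-1.01, 2.22], [0.06, 2.58], [-1.02, 4.17], [0.09, 2.62], [-3.14, 3.14]. Speed limits (rad/s): [2.57, 2.57, 3.14, 3.14, 3.14, 3.14].

## Interface

Orientations are given as [roll, pitch, yaw] about the fixed x, y, z axes, in that order (R = Rz(yaw) Ry(pitch) Rx(roll)).
In Python, from bench import manip gives the robot as it stands. The module is installed in compiled form; this text tells all that it offers.
- The arm moves only by the tool send_rows, never from a script. Its argument "steps" is text: rows parted by semicolons, each of 6 numbers parted by spaces: the shift along the tool's x, y, z in mm, then the turn, a rotation vector about the tool's x, y, z in degrees. In form: x y z wx wy wz; .... A call has 1 to 8 rows; each row is the pose to reach, as a shift and turn from the pose commanded when the call began, along the tool's axes at that moment; what a row does not reach only later rows make up. A row lasts 1/12 s, in which the tool goes at most 41.7 mm and 7.16 degrees, less where a joint would pass 70% of its speed; a pose out of reach is approached as far as the arm can. A call with a gripper value outside its range is refused whole. "hand" is the closure, from 0 (fully open) to 1 (shut), set as the call begins (left out, the last holds). The fingers move at their own pace and stop on an object; "grip_force" is the grip in N (left out, the last holds). Time passes only in rows, so rows that repeat a pose let the fingers close. It gives the time, the measured TCP pose, the force and the opening at its end, in the units of the state.
- manip.sense(): the state, without advancing time (a new reading comes with each control period).
- manip.capture(name): name is "side" or "top"; returns a dict with "frame" (480x640x3 uint8, red, green, blue), "mtx" (3x3 intrinsics, pixels), "position" and "rotation" of the camera in the world. Camera axes: x right, y down, z forward; pixel columns grow to the right and rows downward; lengths in mm; the calibration is good to about 2 mm. A picture is of the moment at which its call begins. There is no depth.
- manip.finish_job(): hands the job in, once; it reports no verdict.
The state is a dict: "time": time; "q": joint angles; "dq": joint speeds; "effort": joint torques, N m; "eef_pos": TCP position; "tool_rot": TCP orientation; "wrist_force": force on the tool from outside, world axes, zero at the start; "moment": the same for the moment, N m; "width": finger opening in mm.
Only numpy, scipy, OpenCV 4.12 (cv2) and the standard library are available. Lean on these libraries where they do the work, as an engineer would, in place of code of your own. Each camera call takes 0.05 s, during which the arm holds its last target.

## Task

Fit the loose steel platen shaft to the printing-calculator mechanism that sits in the tilted cradle: start it nose first partway into the platen's bore, let go of it and take a fresh hold on its tail behind the collar, and push it fully home so that the collar seats on the side frame. Then slide the forked keeper fully across behind the collar so that the shaft is locked in, and let go. Leave the other things lying on the bench as they are, and do not press the red power button.

Things in the scene. Friction and masses are not known exactly. Their poses are not given: they have to be found in the camera images.
- printer: Open calculator printing mechanism, fixed in the tilted cradle: black platen roller 45 mm thick between two steel side frames 117 mm apart. Origin: centre of the bore's mouth, in a brass flange on the upper frame's outer face, 160 mm above the table. +x runs into the bore, 30 deg downhill; +y is level; +z is the mechanism's own up, square to the bore, 30 deg off vertical.
- bore_mouth (a point): Same point as the printer's origin. Bore: round, 16 mm wide, lead-in 21 then 18 mm wide over the first 6 mm. The shaft enters freely to 62 mm of depth; from there until home it is stiff, moves only if pushed with 5 to 10 N, and does not spring back. Side frames reach 22 mm above the bore's axis and 56 mm to either side; the rest of the mechanism stays below 30 mm above the axis.
- cradle: Grey tilting cradle that carries the mechanism, fixed; foot 240 x 170 x 14 mm. Origin on the table below the bore's mouth, +x level, the way the bore runs in as seen from above. Outside the upper side frame (more than 16 mm before the mouth) only the foot lies below; the space there is free.
- shaft: Loose steel platen shaft, 198 mm long, 14 mm thick, 0.25 kg, lying level in the stand. Origin: on its axis at the nose-side face of its one collar; +x to the nose at +128 mm. Collar 28 mm wide, x -6 to 0; tail 14 mm thick, x -6 to -70 mm; centre of mass x = +25 mm. Home: its origin on the printer's origin, x axes in line, tail sticking out.
- shaft_nose (a point): Centre of the nose's end face; the nose tapers over its last 12 mm to 6 mm thick. Let go partway (about 62 mm deep), the shaft stays in the bore, but because of the play its tail hangs up to 3 degrees (6 mm) low.
- stand: Fixed pine stand, foot 226 x 80 x 10 mm, origin under its middle, +x as the shaft's. Two grooved blocks, 46 mm wide, top 54 mm high, at x -95 to -45 and +40 to +100 mm, hold the shaft's axis 46 mm up and enclose tail and nose. Between them it can be gripped; 25 mm ahead of the collar is best (a finger 22 mm wide then stays clear of the keeper at 65 mm depth).
- keeper (a joint): Forked steel slide, 5 mm thick, on the upper frame's outer face (printer x -13 to -8 mm): 0 is open, 0.040 m fully across. It slides along the printer's -y, takes 3 to 5 N, stays where left and stops at its end. Across, its 21 mm slot straddles the tail just behind the collar; it passes only if the collar is seated.
- keeper_tab (a point): Point on the keeper's upright tab, 30 mm above the bore's axis along printer z. Tab: a block 14 (x) by 10 (y) mm, its top 44 mm above the axis. With the keeper open the point lies at x -9, y +97 mm of the printer; it moves with the keeper. Push it along -y or pinch it across y.
- power (a joint): Red push button, 32 mm wide, on a grey box 55 mm high at the robot's left; 0 is up, 0.006 m is pressed.
- chip_carrier: Long ceramic chip carrier with two rows of brass legs, 81 x 26 x 9 mm, lying loose on the table near the robot; origin under its middle.
- chassis_plate: Loose bare steel chassis plate, 190 x 120 mm, edges 16 mm high, lying flat; origin under its middle.
- screwdriver: Loose wooden-handled screwdriver, 200 mm long, lying behind the stand; origin under it.
Mind the look-alikes: they are no part of the job. Of the things that look like the shaft, the middle-sized one is meant.

How it is judged (in metres and radians):
On the way, in this order (a step that is already met when the one before it is completed fails the run):
1. the shaft's nose is 30 to 100 mm deep in the bore and the shaft has been let go there (x of shaft_nose in the frame of printer between 0.03 and 0.1 m and y of shaft_nose in the frame of printer between -0.006 and 0.006 m and z of shaft_nose in the frame of printer between -0.006 and 0.006 m and angle between the x axis of shaft and the x axis of printer, either way round below 0.12 rad and contact force between the fingers and shaft below 0.1 N), for 0.1 s.
2. the fingers hold or push the shaft on its tail, behind the collar (contact force between the fingers and shaft above 1 N and x of the grasp point in the frame of shaft below -0.006 m), for 0.1 s.
3. the shaft is fully home in the bore (collar within 3 mm of the side frame's bearing) (x of shaft in the frame of printer above -0.003 m and angle between the x axis of shaft and the x axis of printer, either way round below 0.05 rad and distance between shaft and printer below 0.005 m), for 0.2 s.
At the end, for the whole second after the job is handed in: The shaft is home in the bore, its collar within 3 mm of the side frame's bearing and its axis in line with the bore within 3 degrees, at rest; the keeper is within 4 mm of fully across (all of step 3 and value of joint keeper above 0.036 m and linear speed of shaft below 0.01 m/s); the robot touches nothing.
It fails at once if another thing on the bench is shifted by more than 25 mm (distance of any of chip_carrier, chassis_plate, screwdriver from where it was at the start of the episode above 0.025 m).
It fails at once if the red power button is pressed (value of joint power above 0.004 m).
It also fails if it takes over 53 s, if anything falls off the work surface, if the arm or the gripper's body presses on something with over 40 N, if the wrist force passes 120 N, or if a joint passes its speed limit or range.

## Working session

There is one attempt and no reset: what is moved stays moved. The work goes in short steps, Python scripts to look and compute and a tool call to move; the robot and the scene stay as the last step left them, time stands still between calls to the robot, and variables do not carry over. Pictures are saved under pics/ and viewed, and the job is handed in when it is done.

Besides the shell and the picture viewer there is one more tool, called after "Call:" by a JSON object that holds its "op" and its "data". send_rows: Moves the arm, as the interface text tells. Its arguments: {"type":"object","properties":{"steps":{"type":"string"},"hand":{"type":"number"},"grip_force":{"type":"number"}},"required":["steps"]}

```bash
mkdir -p pics; python3 - <<'E'
from bench import manip
import cv2,pickle
s=manip.sense();print(s)
for n in("side","top"):
    c=manip.capture(n);pickle.dump(c,open(n+".pkl","wb"));cv2.imwrite(f"pics/{n}0.png",c["frame"][:,:,::-1]);print(n,c["mtx"].tolist(),c["position"],c["rotation"])
E
```

```text
{'time': 0.0, 'q': array([-1.39303190e+00,  5.33536254e-02,  1.61431968e+00, -1.79925661e-05,
        1.47600138e+00, -1.19011051e-01]), 'dq': array([-0.00014705, -0.00031582,  0.00118401,  0.00138977, -0.00144583,
        0.00136855]), 'effort': array([ 1.92758698e-04, -3.93679798e+01, -3.70175385e+01, -8.03267562e-05,
        7.18904877e-03, -8.87378320e-06]), 'eef_pos': array([ 182.63915718, -596.9955728 ,  202.64974649]), 'tool_rot': array([-3.13952322e+00, -2.29419420e-04,  2.96776958e-01]), 'wrist_force': array([0.29128004, 0.16331395, 0.04032178]), 'moment': array([0.06288478, 0.01612284, 0.01518479]), 'width': 85.56276884686831}
side [[554.3095578675111, 0.0, 319.17137764710105], [0.0, 554.3095578675111, 243.2518214542379], [0.0, 0.0, 1.0]] [ 461.54170616  844.22801401 1015.21867357] [-2.33014667  0.00591168 -3.10675847]
top [[576.8498515563529, 0.0, 325.2473909960462], [0.0, 576.8498515563529, 231.92582485924993], [0.0, 0.0, 1.0]] [ 433.1871117   -51.91963019 1489.5937453 ] [-3.08820440e+00 -2.03146234e-04 -1.56829740e+00]
```

View pics/side0.png

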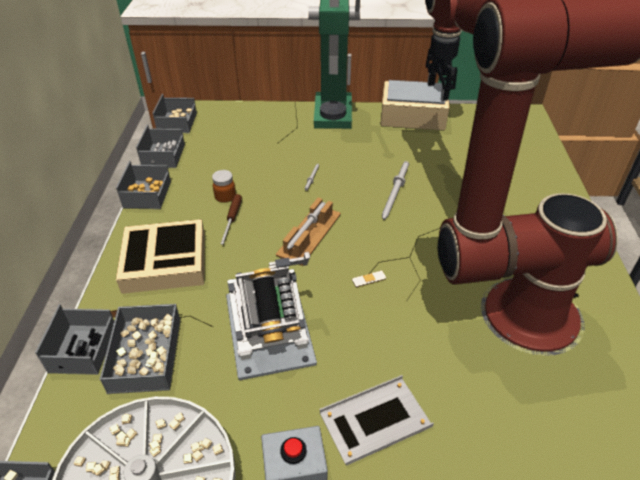

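View pics/top0.png

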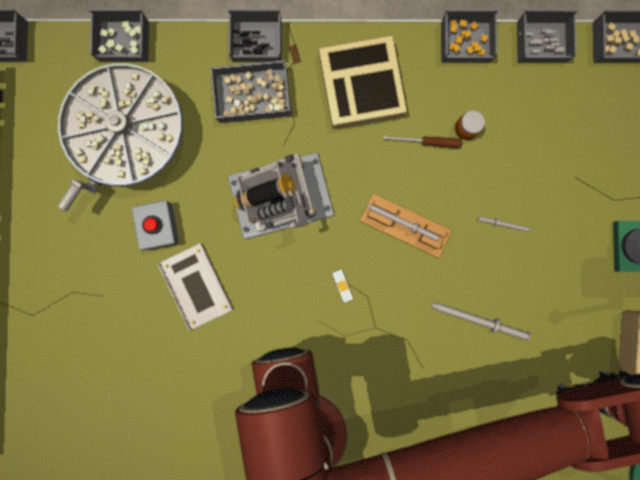

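The things that could be taken for the shaft, by top-view pixel, are the rod in the stand (405,222), the large rod on the table (480,320) and the small rod (503,223). The middle-sized one, lying in the stand, is the one described. I'll check it in close crops.

```bash
cat > h.py <<'E'
import numpy as np,cv2,pickle
from scipy.spatial.transform import Rotation as R
def load(n):return pickle.load(open(n+".pkl","rb"))
def ray(c,uv):
    d=np.linalg.inv(c["mtx"])@np.array([uv[0],uv[1],1.]);r=c["rotation"]
    M=R.from_euler('xyz',r).as_matrix() if np.shape(r)==(3,) else np.array(r)
    return np.array(c["position"]),M@d/np.linalg.norm(d)
def onz(c,uv,z):
    o,d=ray(c,uv);return o+d*(z-o[2])/d[2]
def proj(c,p):
    M=R.from_euler('xyz',c["rotation"]).as_matrix();q=M.T@(np.array(p)-c["position"]);q=c["mtx"]@q;return q[:2]/q[2]
def tri(c1,u1,c2,u2):
    a,d=ray(c1,u1);b,e=ray(c2,u2)
    t=np.linalg.lstsq(np.c_[d,-e],b-a,rcond=None)[0];p=a+t[0]*d;q=b+t[1]*e;return (p+q)/2,np.linalg.norm(p-q)
E
python3 - <<'E'
from h import *
t=load("top")["frame"];s=load("side")["frame"]
def crop(f,x0,y0,x1,y1,k,n):cv2.imwrite(n,cv2.resize(f[y0:y1,x0:x1],None,fx=k,fy=k,interpolation=cv2.INTER_CUBIC)[:,:,::-1])
crop(t,350,180,460,265,7,"pics/t_st.png")
crop(t,220,145,340,245,6,"pics/t_pr.png")
crop(s,265,190,350,265,8,"pics/s_st.png")
crop(s,220,250,330,380,4.6,"pics/s_pr.png")
E
```

```text
(no output)
```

View pics/t_st.png

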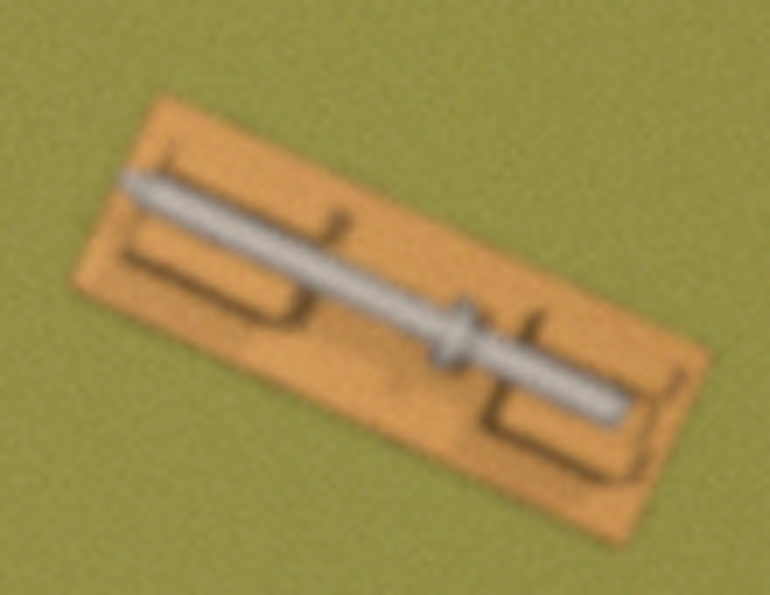

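View pics/t_pr.png

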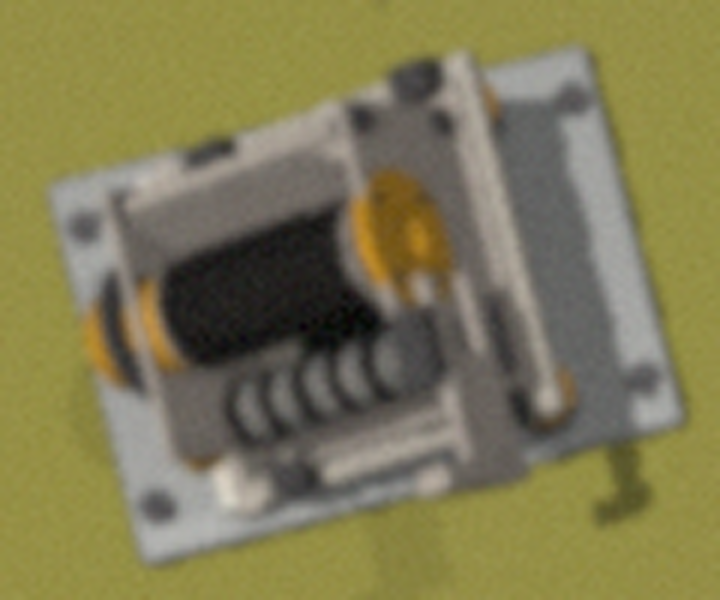

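View pics/s_st.png

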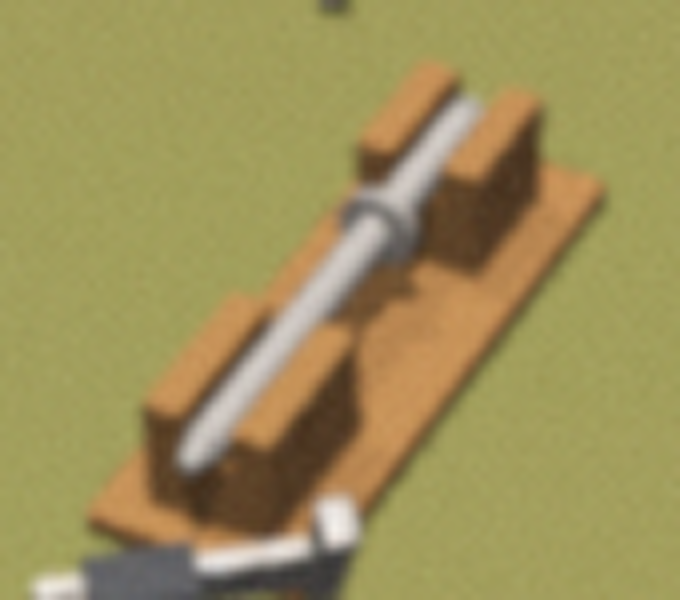

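View pics/s_pr.png

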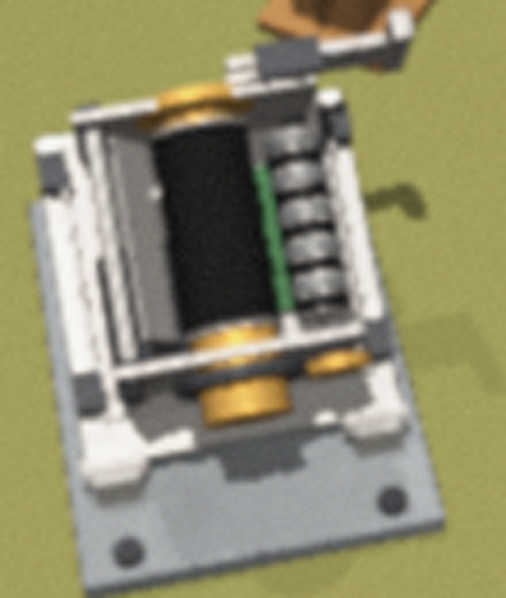

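```bash
python3 - <<'E'
from h import *
t=load("top");s=load("side")
f=lambda u,v:(220+u/6,145+v/6)
C=[onz(t,f(*p),14) for p in [(50,185),(585,45),(690,415),(145,560)]]
for c in C:print(c.round(1))
for a,b in[(0,1),(1,2),(2,3),(3,0)]:print(np.linalg.norm(C[a]-C[b]), np.degrees(np.arctan2(*(C[b]-C[a])[[1,0]])))
m=sum(C)/4;print(m)
# tab
g=lambda u,v:(220+u/4.6,250+v/4.6)
print("tab?",tri(t,f(548,395),s,g(400,20)))
for p in [(400,235),(420,240)]:
  print("flange",onz(t,f(*p),160))
# project hypotheses
xd=(C[0]+C[3]-C[1]-C[2]);xd/=np.linalg.norm(xd);xh=np.array([xd[0],xd[1],0]);xh/=np.linalg.norm(xh);yh=np.cross([0,0,1],xh)
c30,s30=np.cos(np.pi/6),.5
X=c30*xh-s30*np.array([0,0,1]);Z=s30*xh+c30*np.array([0,0,1])
print(xh,yh)
for d in [-120,-100,-80,-60,-40,-20]:
  o=m+xh*d;o[2]=160
  tab=o-9*X+97*yh+44*Z
  print(d,"mouth crop",(proj(t,o)-[220,145])*6,(proj(s,o)-[220,250])*4.6,"tabtop",(proj(t,tab)-[220,145])*6,(proj(s,tab)-[220,250])*4.6)
E
```

```text
[656.1 197.9  14. ]
[717.3 -31.5  14. ]
[557.7 -76.9  14. ]
[495.1 155.5  14. ]
237.426809243524 -75.06343614174217
165.85545631563704 -164.1076600861881
240.73481637430604 105.08310163430494
166.44895321486334 14.750461946666974
[606.5357502   61.23718504  14.        ]
tab? (array([538.10936263, -19.54051568, 161.9248352 ]), np.float64(29.33858138241385))
flange [614.89950357  37.711599   160.        ]
flange [612.97581507  29.9724058  160.        ]
[-0.25899335  0.9658791   0.        ] [-0.9658791  -0.25899335  0.        ]
-120 mouth crop [639.21376426 177.21040575] [170.35873857 -34.7402496 ] tabtop [669.43968669 419.15232365] [ 368.20125453 -111.69557119]
-100 mouth crop [589.2242423  190.39042495] [176.40091848  -7.03973012] tabtop [617.60753398 432.87194796] [376.68221217 -84.34817255]
-80 mouth crop [539.21396637 203.57591605] [182.58360981  21.30496734] tabtop [565.75306615 446.59747893] [385.36434985 -56.35205577]
-60 mouth crop [489.18292356 216.76688245] [188.91177163  50.31657777] tabtop [513.87626878 460.32892038] [394.25491192 -27.68386105]
-40 mouth crop [439.13110092 229.96332757] [195.39059915  80.01891871] tabtop [461.97712745 474.06627613] [403.36149473   1.6809066 ]
-20 mouth crop [389.05848552 243.16525482] [202.02553793 110.43695551] tabtop [410.05562771 487.80955   ] [412.69206835  31.76794714]
```

```bash
python3 - <<'E'
from h import *
t=load("top")["frame"];s=load("side")["frame"]
def crop(f,x0,y0,x1,y1,k,n):
    i=cv2.resize(f[y0:y1,x0:x1],None,fx=k,fy=k,interpolation=cv2.INTER_CUBIC)[:,:,::-1];cv2.imwrite(n,np.clip(i.astype(float)*1.5,0,255).astype('uint8'))
crop(t,270,160,320,235,8,"pics/t_pr2.png")
crop(s,250,245,325,285,10,"pics/s_pr2.png")
hsv=cv2.cvtColor(t,cv2.COLOR_RGB2HSV)
m=cv2.inRange(hsv,(12,140,90),(25,255,255));m[:, :270]=0;m[:,310:]=0;m[:165]=0;m[205:]=0
n,l,st,ce=cv2.connectedComponentsWithStats(m);print(st,ce)
E
```

```text
[[     0      0    640    480 306990]
 [   279    174     16     20    210]] [[319.52290628 239.53857129]
 [286.01428571 183.11428571]]
```

View pics/t_pr2.png

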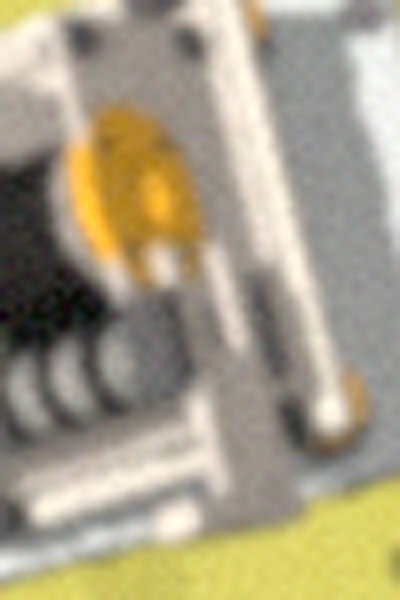

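View pics/s_pr2.png

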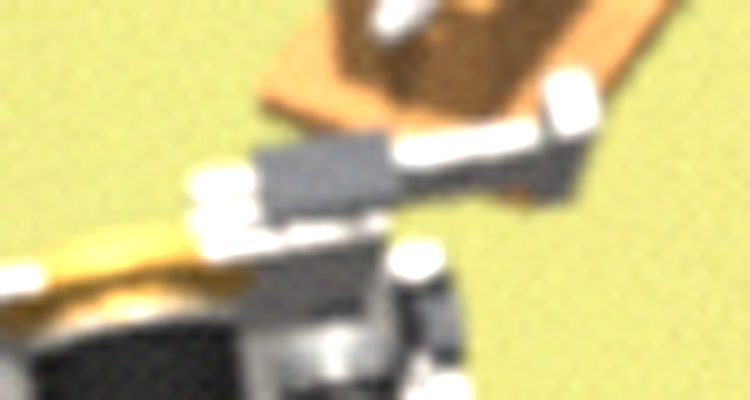

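```bash
python3 - <<'E'
from h import *
t=load("top");s=load("side")
print("tab",tri(t,(292.3,225),s,(307.2,254.2)))
for u in[(286,183.1),(288.6,184)]:print("mouth",onz(t,u,160))
def fr(o,a):
  a=np.radians(a);xh=np.array([np.cos(a),np.sin(a),0]);z=np.array([0,0,1.])
  return np.array(o),np.c_[np.cos(np.pi/6)*xh-.5*z,np.cross(z,xh),.5*xh+np.cos(np.pi/6)*z]
for a in(104.5,105.2):
  p,_=tri(t,(292.3,225),s,(307.2,254.2))
  o,M=fr((0,0,0),a); print("mouth from tab",p-M@[-9,97,44])
# stand
f=lambda u,v:(350+u/7,180+v/7);g=lambda u,v:(265+u/8,190+v/8)
C=[onz(t,f(*p),10) for p in [(163,93),(713,350),(625,550),(72,285)]]
for c in C:print(c.round(1))
for a,b in[(0,1),(1,2),(2,3),(3,0)]:print(np.linalg.norm(C[a]-C[b]).round(1), np.degrees(np.arctan2(*(C[b]-C[a])[[1,0]])).round(1))
print("stand mid",sum(C)/4)
print("nose",onz(t,f(125,182),46),"tail",onz(t,f(620,408),46),"collar",onz(t,f(460,332),46))
print("nose",tri(t,f(125,182),s,g(190,460)));print("collar",tri(t,f(460,332),s,g(380,224)));print("tail",tri(t,f(620,408),s,g(470,100)))
n=onz(t,f(125,182),46);e=onz(t,f(620,408),46);print(np.linalg.norm(n-e),np.degrees(np.arctan2(*(n-e)[[1,0]])))
E
```

```text
tab (array([518.69542674,  21.75852167, 201.60962539]), np.float64(2.6872478865941245))
mouth [617.38334746  39.27244596 160.        ]
mouth [615.29950782  33.23164955 160.        ]
mouth from tab [616.16258894  32.29209804 159.00450762]
mouth from tab [616.02662623  33.48206831 159.00450762]
[ 612.3 -175.6   10. ]
[ 518.  -377.3   10. ]
[ 444.6 -344.4   10. ]
[ 541.4 -142.    10. ]
222.6 -115.1
80.4 155.9
224.3 64.5
78.5 -25.3
stand mid [ 529.07790818 -259.83801279   10.        ]
nose [ 575.8238148 -158.9005392   46.       ] tail [ 495.09169134 -335.90656112   46.        ] collar [ 522.19288962 -278.81359823   46.        ]
nose (array([ 577.45992847, -158.92885608,   45.28211839]), np.float64(3.116033018666879))
collar (array([ 523.46311897, -279.69437755,   40.43602075]), np.float64(1.8508496462091382))
tail (array([ 495.37168598, -335.27613794,   49.23857088]), np.float64(0.8369974337572222))
194.54769994562602 65.48235767850231
```

The views agree. The mouth is at about (616,33,160) with the bore yaw near 105°, and the tab triangulates to where the description puts it. The shaft's yaw is about 65° and its grip point is about (533,-253,46).

```bash
cat >> h.py <<'E'
MOUTH=np.array([615.7,33.2,160.]);YAW=105.0
def pframe(yaw=None):
    a=np.radians(YAW if yaw is None else yaw);xh=np.array([np.cos(a),np.sin(a),0]);z=np.array([0,0,1.])
    return np.c_[np.cos(np.pi/6)*xh-.5*z,np.cross(z,xh),.5*xh+np.cos(np.pi/6)*z]
P=pframe()
def toolP(): # tool x=Xp, z=-Zp
    return P@np.diag([1,-1,-1.])
def down(yaw):return R.from_euler('xyz',[np.pi,0,np.radians(yaw)]).as_matrix()
def inP(p):return P.T@(np.array(p)-MOUTH)
def fromP(x,y,z):return MOUTH+P@np.array([x,y,z])
def delta(pos,rot):
    from bench import manip
    s=manip.sense();T=R.from_euler('xyz',s["tool_rot"]).as_matrix()
    print("t",round(s["time"],2),"tcp",s["eef_pos"].round(1),"F",s["wrist_force"].round(1),"w",round(s["width"],1),"q",s["q"].round(2))
    if pos is None:return
    print("shift",(T.T@(np.array(pos)-s["eef_pos"])).round(1),"rotvec",np.degrees(R.from_matrix(T.T@rot).as_rotvec()).round(2))
E
python3 -c "
from h import *
delta([533,-253,110],down(65))"
```

```text
t 0.1 tcp [ 182.7 -597.1  202.8] F [0.  0.4 0.4] w 85.6 q [-1.39  0.05  1.61 -0.    1.48 -0.12]
shift [ 435.6 -226.4   93.3] rotvec [ -0.1   -0.06 -48.  ]
```

Call:
{"op": "send_rows", "data": {"steps": "30 -16 0 0 0 -4;60 -32 0 0 0 -8;95 -50 5 0 0 -13;130 -68 10 0 0 -18;165 -86 15 0 0 -23;200 -104 20 0 0 -28;235 -122 30 0 0 -33;270 -140 40 0 0 -38", "hand": 0}}

```text
time: 0.77
eef_pos: [401.1, -383.3, 163.6]
tool_rot: [3.141, 0.0, 0.964]
wrist_force: [-0.4, -0.1, 0.0]
width: 85.2
```

```bash
python3 -c "
from h import *
delta([533,-253,110],down(65))"
```

```text
t 0.77 tcp [ 401.1 -383.3  163.6] F [-0.4 -0.1  0. ] w 85.2 q [-0.9  -0.09  1.82  0.    1.41 -0.29]
shift [182.2  34.1  53.6] rotvec [ 0.03  0.01 -9.76]
```

Call:
{"op": "send_rows", "data": {"steps": "30 5 10 0 0 -2;60 11 20 0 0 -4;90 17 30 0 0 -6;120 22 38 0 0 -8;150 28 45 0 0 -9.8;182 34 53.5 0 0 -9.8;182 34 53.5 0 0 -9.8;182 34 53.5 0 0 -9.8"}}

```text
time: 1.43
eef_pos: [532.3, -253.6, 109.0]
tool_rot: [-3.139, -0.0, 1.134]
wrist_force: [-0.3, -0.7, -0.3]
width: 85.5
```

```bash
python3 - <<'E'
from h import *
delta([533,-253,35],down(65))
from bench import manip
for n in("side","top"):
    c=manip.capture(n);pickle.dump(c,open(n+"1.pkl","wb"))
    p=proj(c,[533,-253,46]).astype(int);print(n,p)
    y0,x0=p[1]-50,p[0]-65
    i=cv2.resize(c["frame"][y0:y0+100,x0:x0+130],None,fx=6,fy=6,interpolation=cv2.INTER_CUBIC)[:,:,::-1].copy()
    cv2.imwrite(f"pics/{n}1.png",i)
E
```

```text
t 1.43 tcp [ 532.3 -253.6  109. ] F [-0.3 -0.7 -0.3] w 85.5 q [-0.57  0.05  1.78 -0.    1.32 -0.13]
shift [ 0.8  0.6 74. ] rotvec [-0.14 -0.01 -0.03]
side [308 222]
top [405 223]
```

View pics/side1.png

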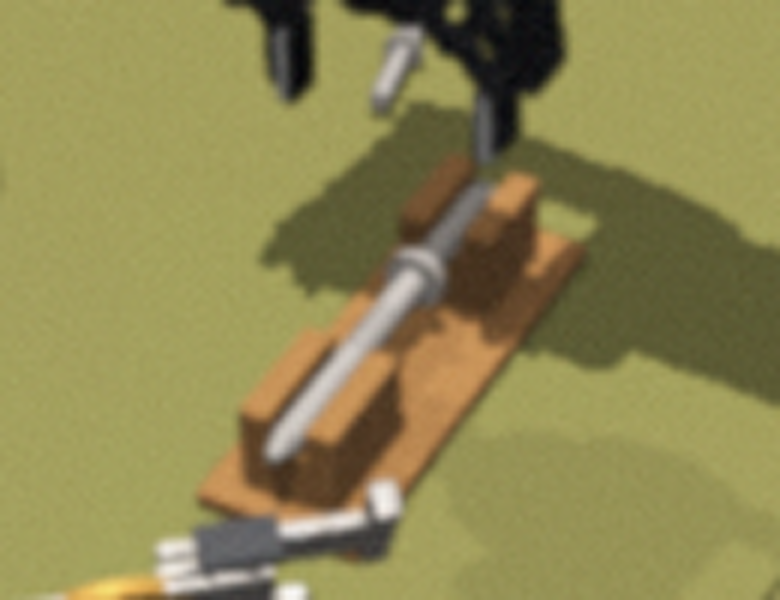

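View pics/top1.png

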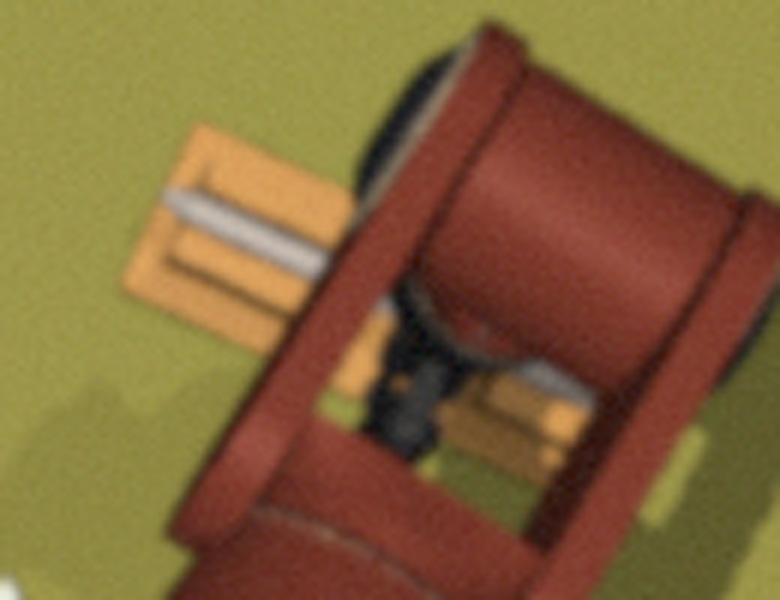

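The side crop shows the jaws straddling the rod with the collar at crop pixel (415,270), just on the tail side of the jaws. The rod and grip line match, so I'm going down.

Call:
{"op": "send_rows", "data": {"steps": "1 0.5 20 0 0 0;1 0.5 45 0 0 0;1 0.5 65 0 0 0;1 0.5 73 0 0 0;1 0.5 74 0 0 0;1 0.5 74 0 0 0"}}

```text
time: 2.03
eef_pos: [532.8, -255.3, 36.7]
tool_rot: [-3.142, 0.0, 1.13]
wrist_force: [0.8, 0.4, 0.5]
width: 85.4
```

Call:
{"op": "send_rows", "data": {"steps": "0 0 0 0 0 0;0 0 0 0 0 0;0 0 0 0 0 0;0 0 0 0 0 0;0 0 0 0 0 0;0 0 0 0 0 0;0 0 0 0 0 0;0 0 0 0 0 0", "hand": 1, "grip_force": 70}}

```text
time: 2.7
eef_pos: [533.1, -254.4, 36.4]
tool_rot: [-3.141, -0.0, 1.131]
wrist_force: [-0.3, 0.0, 0.1]
width: 0.2
```

```bash
python3 - <<'E'
from h import *
delta([533,-253,35],down(65))
from bench import manip
for n in("side",):
    c=manip.capture(n)
    y0,x0=170,245
    i=cv2.resize(c["frame"][y0:y0+100,x0:x0+130],None,fx=6,fy=6,interpolation=cv2.INTER_CUBIC)[:,:,::-1].copy()
    cv2.imwrite(f"pics/{n}2.png",i)
E
```

```text
t 2.7 tcp [ 533.1 -254.4   36.4] F [-0.3  0.   0.1] w 0.2 q [-0.57  0.13  1.82  0.    1.19 -0.13]
shift [ 1.3 -0.7  1.4] rotvec [-0.01 -0.   -0.19]
```

View pics/side2.png

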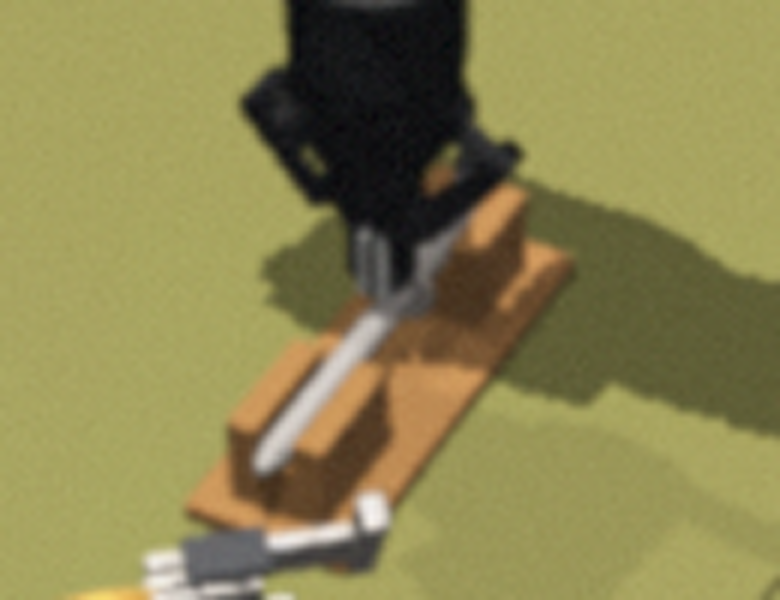

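```bash
python3 - <<'E'
from h import *
s=load("side")
for p in [(533,-254,28),(533,-254,46),(533,-254,65),(523,-279,46),(576,-159,46)]:
  print(p,(proj(s,p)-[245,170])*6)
# tip pixel -> ray at heights
for z in (28,46,60,80,100):print(z,onz(s,(245+378/6,170+295/6),z).round(1))
E
```

```text
(533, -254, 28) [383.51313413 346.80618603]
(533, -254, 46) [382.75134817 316.38951894]
(533, -254, 65) [381.9331359 283.7198561]
(523, -279, 46) [407.86407825 279.72842451]
(576, -159, 46) [269.6072447  463.99364576]
28 [ 537.2 -288.9   28. ]
46 [ 535.8 -268.3   46. ]
60 [ 534.7 -252.2   60. ]
80 [ 533.2 -229.2   80. ]
100 [ 531.7 -206.3  100. ]
```

```bash
python3 - <<'E'
from h import *
from bench import manip
print(manip.nose_length, [a for a in dir(manip) if a[0]!='_'])
s=load("side");y=np.array([.906,-.423,0])
for z in (101,114,125,135,145):
  for k in(-50,50):
    print(z,k,(proj(s,np.array([532.3,-253.6,z])+k*y)-[308-65,222-50])*6)
E
```

```text
8.0 ['IKError', 'capture', 'finish_job', 'nose_length', 'sense']
101 -50 [498.19845221 242.64624766]
101 50 [292.058637   175.74134388]
114 -50 [498.27898585 219.0903714 ]
114 50 [290.8514508 152.3150447]
125 -50 [498.34793745 198.92221064]
125 50 [289.8181601  132.26331005]
135 -50 [498.41127409 180.39640895]
135 50 [288.86924327 113.84890995]
145 -50 [498.47524262 161.68578311]
145 50 [287.91108261  95.25512689]
```

The fingers shut above the shaft (width 0.2). In both side pictures the fingertips stand about 32 mm higher than TCP + 8 mm would put them: z≈60 with the TCP at 36, and earlier z≈145 open with the TCP at 109. I'll trust the pictures over the nominal tip offset, open again, and go 31 mm lower.

Call:
{"op": "send_rows", "data": {"steps": "0 0 0 0 0 0;0 0 0 0 0 0;0 0 0 0 0 0;0 0 0 0 0 0;0 0 0 0 0 0;0 0 0 0 0 0", "hand": 0}}

```text
time: 3.25
eef_pos: [533.1, -254.5, 36.4]
tool_rot: [-3.142, 0.0, 1.131]
wrist_force: [1.0, 0.9, 0.6]
width: 72.6
```

Call:
{"op": "send_rows", "data": {"steps": "1 -0.5 8 0 0 0;1 -0.5 16 0 0 0;1 -0.5 24 0 0 0;1 -0.5 30 0 0 0;1 -0.5 31 0 0 0;1 -0.5 31 0 0 0"}}

```text
time: 3.75
eef_pos: [532.4, -252.9, 4.1]
tool_rot: [-3.139, -0.0, 1.131]
wrist_force: [0.3, -0.5, 0.1]
width: 85.4
```

```bash
python3 - <<'E'
from h import *
delta([533,-253,35],down(65))
from bench import manip
for n in("side",):
    c=manip.capture(n)
    y0,x0=170,245
    i=cv2.resize(c["frame"][y0:y0+100,x0:x0+130],None,fx=6,fy=6,interpolation=cv2.INTER_CUBIC)[:,:,::-1].copy()
    cv2.imwrite(f"pics/{n}3.png",i)
E
```

```text
t 3.75 tcp [ 532.4 -252.9    4.1] F [ 0.3 -0.5  0.1] w 85.4 q [-0.57  0.18  1.84 -0.    1.13 -0.13]
shift [  0.2   0.5 -30.9] rotvec [-0.12 -0.02 -0.2 ]
```

View pics/side3.png

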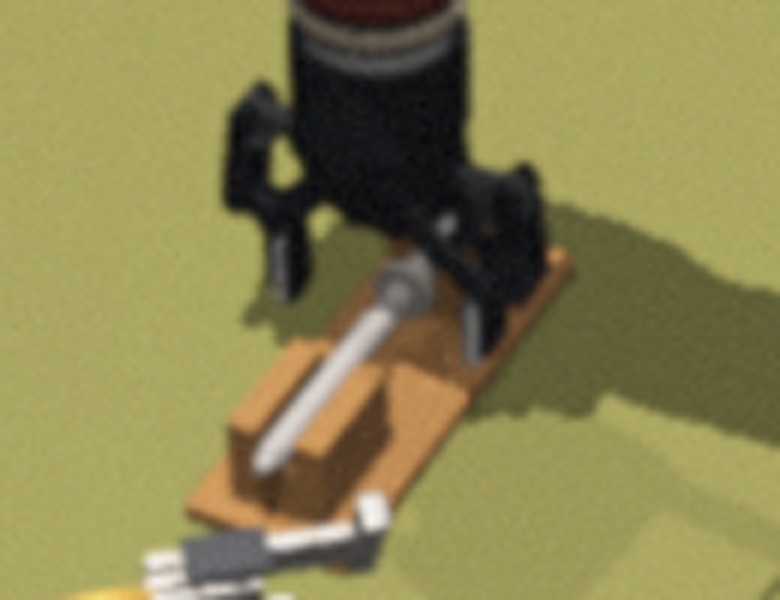

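Call:
{"op": "send_rows", "data": {"steps": "0 0 0 0 0 0;0 0 0 0 0 0;0 0 0 0 0 0;0 0 0 0 0 0;0 0 0 0 0 0;0 0 0 0 0 0;0 0 0 0 0 0;0 0 0 0 0 0", "hand": 1, "grip_force": 70}}

```text
time: 4.47
eef_pos: [533.5, -253.6, 5.9]
tool_rot: [3.141, 0.0, 1.131]
wrist_force: [0.0, -0.1, 2.2]
width: 11.5
```

```bash
python3 - <<'E'
from h import *
delta([533,-253,35],down(65))
E
```

```text
t 4.47 tcp [ 533.5 -253.6    5.9] F [ 0.  -0.1  2.2] w 11.5 q [-0.57  0.17  1.83  0.    1.13 -0.13]
shift [  0.4  -0.7 -29.1] rotvec [ 0.05  0.   -0.19]
```

Call:
{"op": "send_rows", "data": {"steps": "0 0 0 0 0 0;0 0 0 0 0 0;0 0 0 0 0 0"}}

```text
time: 4.72
eef_pos: [533.5, -253.6, 5.9]
tool_rot: [3.141, 0.0, 1.131]
wrist_force: [-0.3, -0.4, 4.0]
width: 11.4
```

```bash
python3 - <<'E'
from h import *
delta([533,-253,35],down(65))
from bench import manip
for n in("side",):
    c=manip.capture(n)
    y0,x0=180,265
    i=cv2.resize(c["frame"][y0:y0+75,x0:x0+90],None,fx=8,fy=8,interpolation=cv2.INTER_CUBIC)[:,:,::-1].copy()
    cv2.imwrite(f"pics/{n}4.png",i)
E
```

```text
t 4.72 tcp [ 533.5 -253.6    5.9] F [-0.3 -0.4  4. ] w 11.4 q [-0.57  0.17  1.83  0.    1.13 -0.13]
shift [  0.4  -0.7 -29.1] rotvec [ 0.05  0.   -0.19]
```

View pics/side4.png

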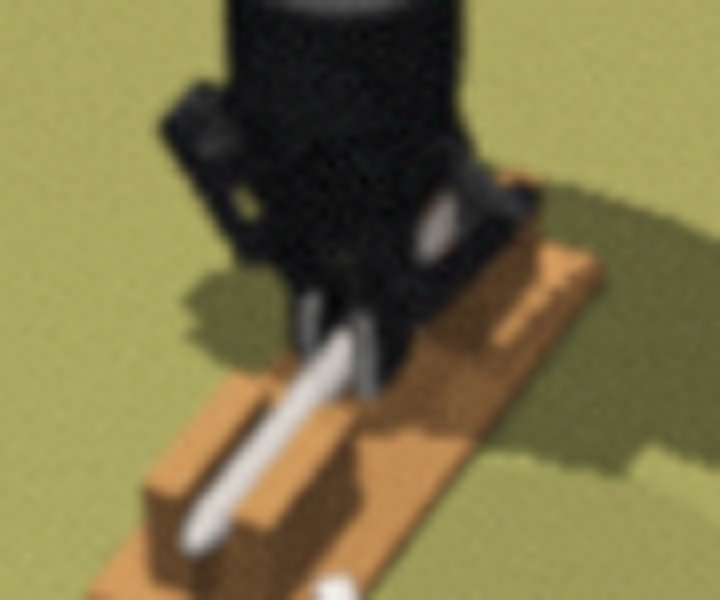

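Call:
{"op": "send_rows", "data": {"steps": "0 0 -10 0 0 0;0 0 -25 0 0 0;0 0 -50 0 0 0;0 0 -80 0 0 0;0 0 -110 0 0 0;0 0 -140 0 0 0;0 0 -160 0 0 0;0 0 -160 0 0 0"}}

```text
time: 5.43
eef_pos: [535.2, -254.8, 170.5]
tool_rot: [3.134, 0.001, 1.131]
wrist_force: [0.5, -1.5, -1.0]
width: 11.8
```

```bash
python3 - <<'E'
from h import *
delta([533,-253,35],down(65))
from bench import manip
for n in("side","top"):
    c=manip.capture(n);pickle.dump(c,open(n+"5.pkl","wb"))
    p=proj(c,[533,-253,206]).astype(int);print(n,p)
    y0,x0=p[1]-55,p[0]-65
    print(x0,y0)
    i=cv2.resize(c["frame"][y0:y0+100,x0:x0+130],None,fx=6,fy=6,interpolation=cv2.INTER_CUBIC)[:,:,::-1].copy()
    cv2.imwrite(f"pics/{n}5.png",i)
E
```

```text
t 5.43 tcp [ 535.2 -254.8  170.5] F [ 0.5 -1.5 -1. ] w 11.8 q [-0.57 -0.01  1.73 -0.    1.41 -0.13]
shift [  0.8  -3.8 135.5] rotvec [ 0.45  0.07 -0.19]
side [307 173]
242 118
top [415 218]
350 163
```

View pics/side5.png

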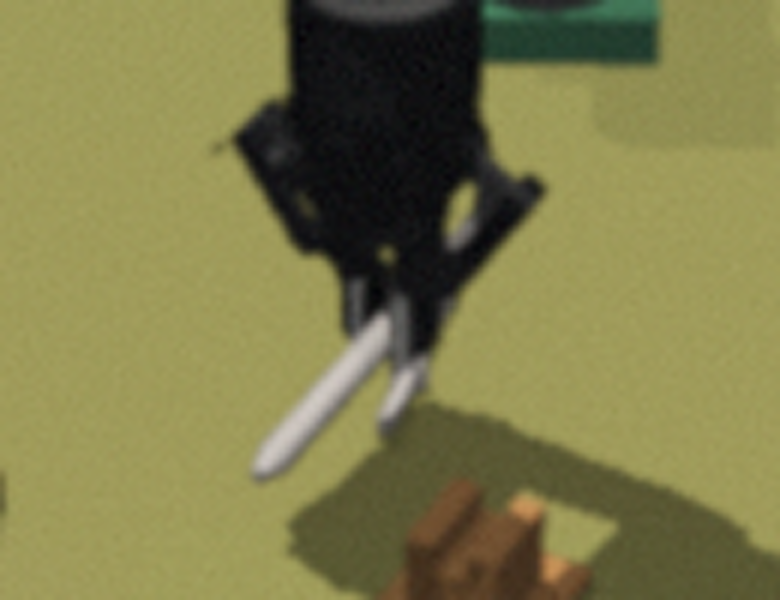

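View pics/top5.png

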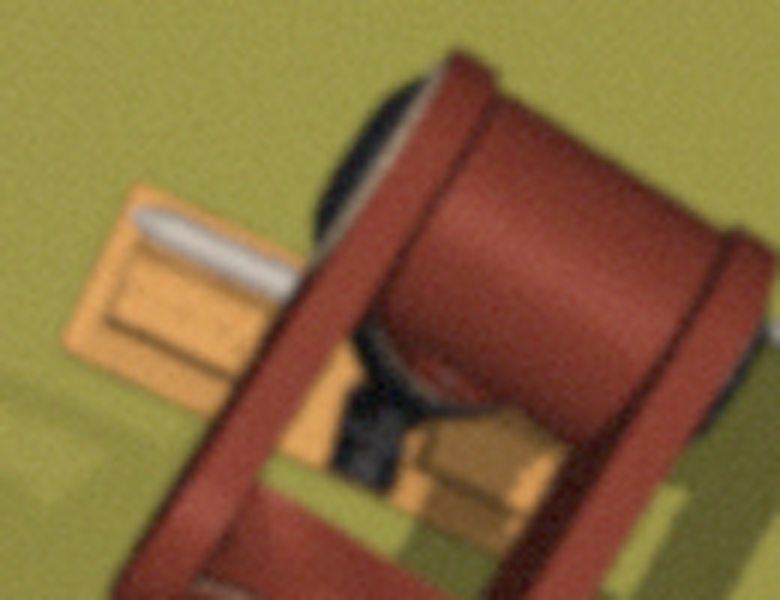

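```bash
python3 - <<'E'
from h import *
s=load("side5");t=load("top5")
n,e=tri(s,(242+262/6,118+472/6),t,(350+136/6,163+214/6));print(n,e)
delta([533,-253,35],down(65))
d=np.array([np.cos(np.radians(65)),np.sin(np.radians(65)),0])
from bench import manip
tcp=np.array([535.2,-254.8,170.5])
v=n-tcp;print("along",v@d,"lat",v@np.array([-d[1],d[0],0]),"up",v[2])
for a in (0,1.6,3,6):  # nose predicted side px if level / tilted
  q=tcp+np.array([0,0,40])+103*(d*np.cos(np.radians(a))+[0,0,-np.sin(np.radians(a))]);print(a,(proj(s,q)-[242,118])*6,(proj(t,q)-[350,163])*6)
E
```

```text
[ 577.43900019 -157.44375398  210.19142447] 2.8039358259336824
t 5.53 tcp [ 532.7 -253.1  164.5] F [-0.6  0.6 -3.7] w 11.4 q [-0.57 -0.    1.74 -0.    1.41 -0.13]
shift [  0.3   0.4 129.5] rotvec [-0.05 -0.   -0.19]
along 106.0856967249815 lat 2.862992674471445 up 39.69142447146504
0 [263.0678305  465.12317088] [146.76942919 206.69333564]
1.6 [263.47011478 470.89018311] [146.20732552 207.61266891]
3 [263.90450006 475.82262926] [145.87818824 208.48791215]
6 [265.09121868 486.02088536] [145.68082716 210.58167902]
```

```bash
python3 - <<'E'
from h import *
p=fromP(-160,0,-40);print(p,fromP(-56,0,0));delta(p,toolP())
E
```

```text
[ 656.73939979 -119.96112512  205.35898385] [628.25205661 -13.64491301 188.        ]
t 5.53 tcp [ 532.7 -253.1  164.5] F [-0.6  0.6 -3.7] w 11.4 q [-0.57 -0.    1.74 -0.    1.41 -0.13]
shift [173.3  55.5 -40.9] rotvec [-10.57 -28.77 -39.24]
```

Call:
{"op": "send_rows", "data": {"steps": "15 5 -8 -1 -2.7 -3.7;40 12 -15 -2.5 -6.7 -9;65 20 -20 -4 -11 -15;90 28 -25 -5.5 -15 -20.5;115 37 -30 -7 -19 -26;140 45 -35 -8.5 -23 -31.5;160 51 -38 -9.7 -26.5 -36;173.5 55.5 -41 -10.5 -28.8 -39.2"}}

```text
time: 6.2
eef_pos: [656.1, -116.9, 201.2]
tool_rot: [-3.133, 0.523, 1.842]
wrist_force: [-0.3, -0.5, -3.6]
width: 11.4
```

Call:
{"op": "send_rows", "data": {"steps": "0 0 0 0 0 0;0 0 0 0 0 0;0 0 0 0 0 0;0 0 0 0 0 0"}}

```text
time: 6.53
eef_pos: [656.1, -121.1, 204.8]
tool_rot: [-3.139, 0.523, 1.831]
wrist_force: [0.9, -0.5, -3.0]
width: 11.4
```

```bash
cat > look.py <<'E'
from h import *
import sys
from bench import manip
tag=sys.argv[1]; ps=[float(v) for v in sys.argv[2:5]]; ctr=fromP(*ps); W=int(sys.argv[5]) if len(sys.argv)>5 else 100
for n in (sys.argv[6].split(',') if len(sys.argv)>6 else ("side","top")):
    c=manip.capture(n);pickle.dump(c,open(n+tag+".pkl","wb"))
    p=proj(c,ctr).astype(int);h=int(W*.75)
    x0,y0=max(0,p[0]-W//2),max(0,p[1]-h//2);k=780//W
    i=cv2.resize(c["frame"][y0:y0+h,x0:x0+W],None,fx=k,fy=k,interpolation=cv2.INTER_CUBIC)[:,:,::-1].copy()
    cv2.imwrite(f"pics/{n}{tag}.png",i);print(n,"x0,y0,k",x0,y0,k)
E
python3 -c "
from h import *
delta(fromP(-160,0,-40),toolP())"; python3 look.py 6 -50 0 0 110
```

```text
t 6.53 tcp [ 656.1 -121.1  204.8] F [ 0.9 -0.5 -3. ] w 11.4 q [-0.08  0.06  1.67 -0.52  1.27 -0.21]
shift [ 0.6  0.9 -0.9] rotvec [-0.22 -0.03 -0.08]
side x0,y0,k 203 207 7
top x0,y0,k 251 136 7
```

View pics/side6.png

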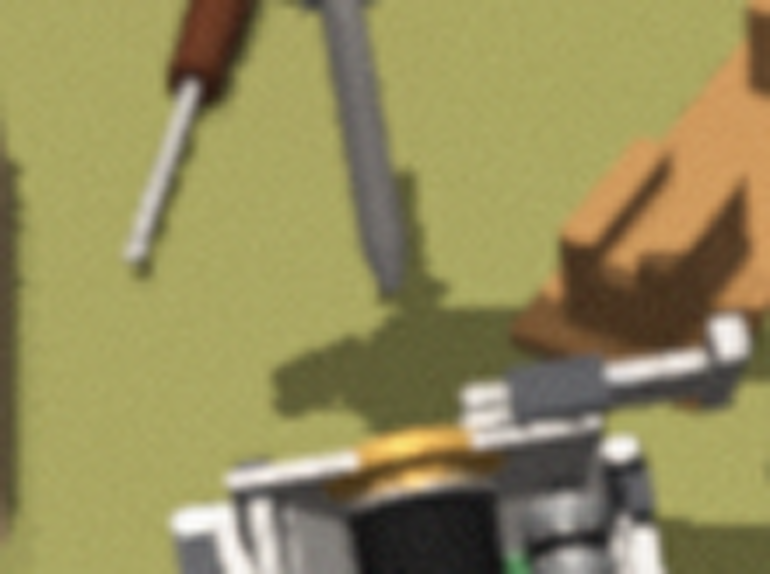

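View pics/top6.png

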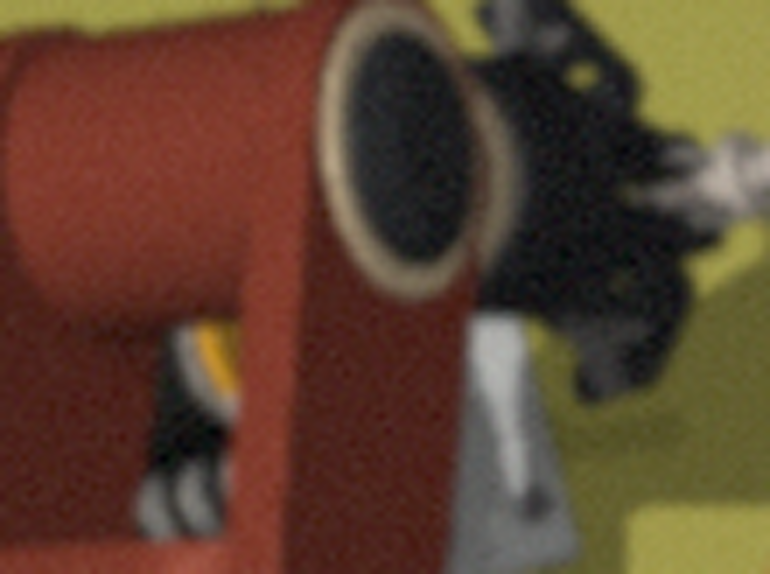

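```bash
python3 - <<'E'
from h import *
s=load("side6");t=load("top6")
tcp=np.array([656.1,-121.1,204.8]);T=toolP()
for L,h in((104.5,40),):
  n=tcp+T@[L,0,-h];print("tool-offset nose",n.round(1),inP(n).round(1),(proj(s,n)-[203,207])*7)
  # alt: offset of 29 mm in world z
  n=tcp+T@[L,0,-11]+[0,0,29];print("world",n.round(1),inP(n).round(1),(proj(s,n)-[203,207])*7)
  b=tcp+T@[L-60,0,-h];print("axis pt",(proj(s,b)-[203,207])*7)
  c=tcp+T@[L-131,0,-h];print("collar top",(proj(t,c)-[251,136])*7)
print("mouth side",(proj(s,MOUTH)-[203,207])*7)
for z in(0,-10,10):
  for x in (0,):print("line x0",(proj(s,fromP(x,0,z))-[203,207])*7)
E
```

```text
tool-offset nose [627.5 -14.4 187.2] [-56.    0.9  -1. ] [388.41234132 274.53083952]
world [631.3 -28.4 191.1] [-70.5   0.9  -4.8] [380.50432016 234.04222067]
axis pt [356.09363757  93.35626237]
collar top [753.95305451 162.57153064]
mouth side [416.45346187 447.91073705]
line x0 [416.45346187 447.91073705]
line x0 [416.1193494  455.91700129]
line x0 [416.79299299 439.77462684]
```

```bash
python3 - <<'E'
from h import *
for n,x0,y0 in(("top",325,125),("side",215,170)):
    c=load(n+"6");W=80;h=60;k=10
    i=cv2.resize(c["frame"][y0:y0+h,x0:x0+W],None,fx=k,fy=k,interpolation=cv2.INTER_CUBIC)[:,:,::-1].copy();cv2.imwrite(f"pics/{n}6b.png",i)
s=load("side6");t=load("top6")
tcp=np.array([656.1,-121.1,204.8]);T=toolP()
for L in(23.5,17.5):
  for x in(-70,-6,0):print(L,x,((proj(t,tcp+T@[x-L,0,-40])-[325,125])*10).round(),((proj(s,tcp+T@[x-L,0,-40])-[215,170])*10).round())
E
```

```text
23.5 -70 [612. 244.] [287. -67.]
23.5 -6 [349. 338.] [333. 193.]
23.5 0 [325. 347.] [338. 218.]
17.5 -70 [587. 253.] [291. -43.]
17.5 -6 [325. 347.] [338. 218.]
17.5 0 [301. 355.] [342. 243.]
```

View pics/top6b.png

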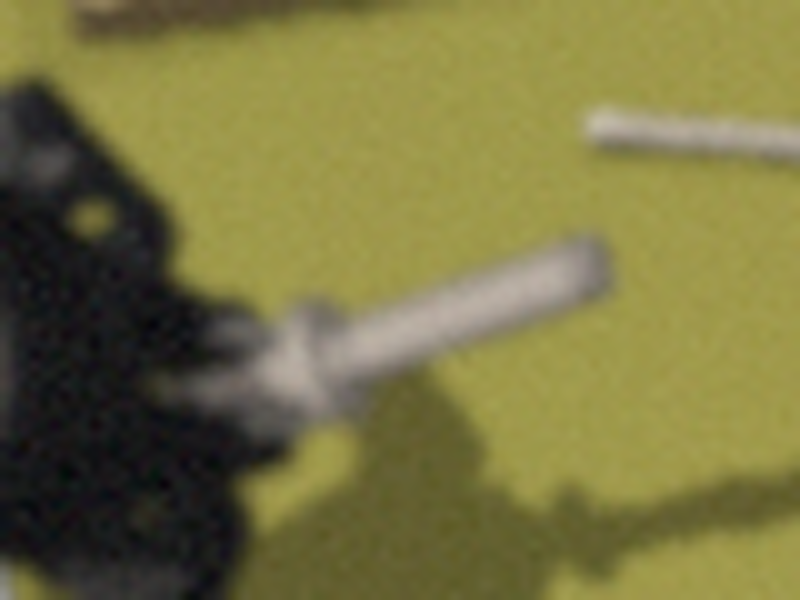

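View pics/side6b.png

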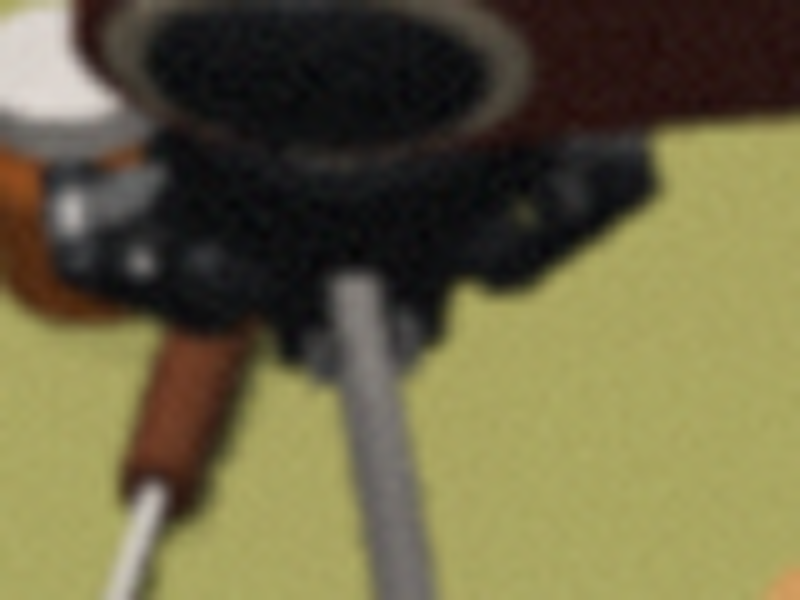

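```bash
python3 - <<'E'
from h import *
delta(fromP(-160,0,-40),toolP())
from bench import manip
c=manip.capture("top");pickle.dump(c,open("top7.pkl","wb"));delta(None,None)
c=manip.capture("side");pickle.dump(c,open("side7.pkl","wb"));delta(None,None)
for n,x0,y0 in(("top",325,125),("side",220,220)):
    c=load(n+"7");W=80;h=60;k=10
    i=cv2.resize(c["frame"][y0:y0+h,x0:x0+W],None,fx=k,fy=k,interpolation=cv2.INTER_CUBIC)[:,:,::-1].copy();cv2.imwrite(f"pics/{n}7b.png",i)
E
```

```text
t 6.63 tcp [ 656.6 -121.3  205.9] F [ 0.4 -0.6 -2.1] w 11.5 q [-0.08  0.06  1.67 -0.52  1.27 -0.21]
shift [ 1.4  0.5 -0.1] rotvec [-0.14  0.02 -0.13]
t 6.68 tcp [ 656.8 -121.2  206.3] F [-0.2  0.3 -2.8] w 11.2 q [-0.08  0.06  1.67 -0.52  1.27 -0.21]
t 6.73 tcp [ 656.9 -121.1  206.5] F [ 0.  -0.1 -2.5] w 11.5 q [-0.08  0.06  1.67 -0.52  1.27 -0.21]
```

View pics/top7b.png

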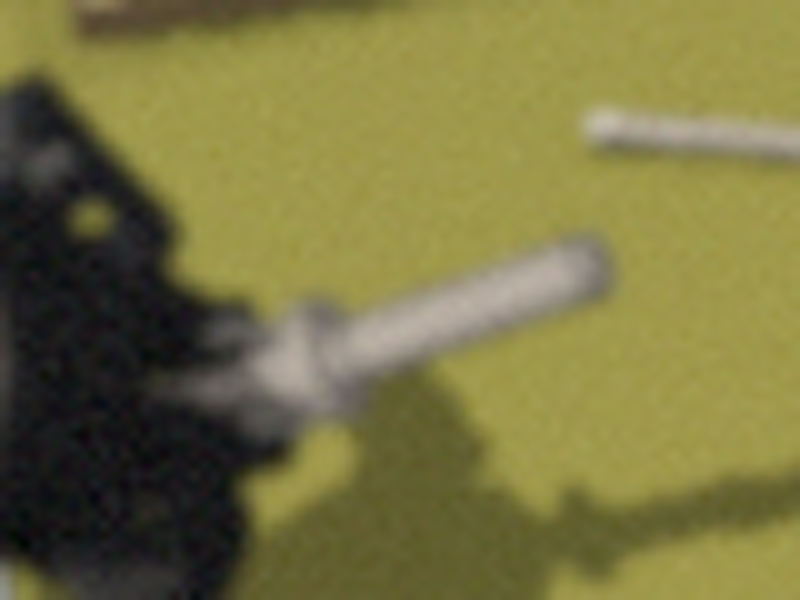

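View pics/side7b.png

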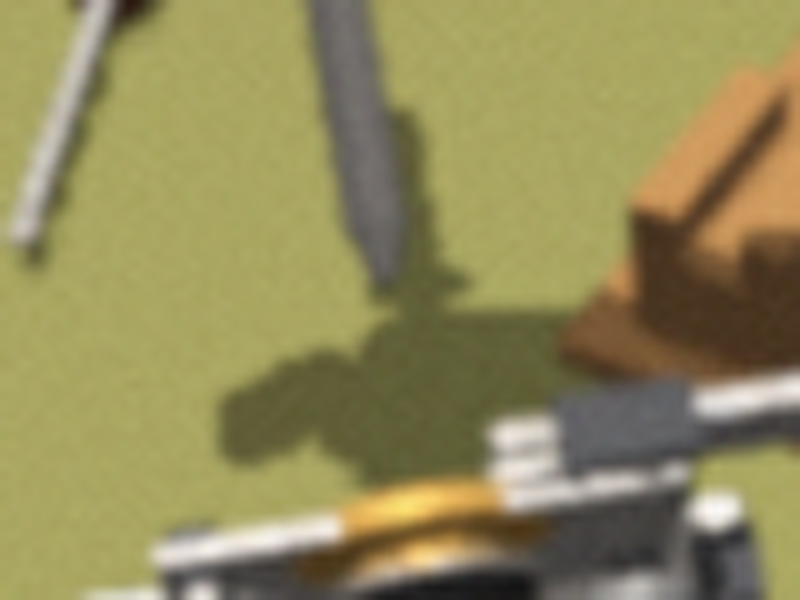

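```bash
python3 - <<'E'
from h import *
from scipy.optimize import least_squares
from bench import manip
s=load("side7");t=load("top7");st=manip.sense()
tcp=np.array([656.8,-121.2,206.3]);T=R.from_euler('xyz',st["tool_rot"]).as_matrix()
def pts(v):
  L,y,z,a,b=v
  d=np.array([np.cos(a),np.sin(b),np.sin(a)])
  return lambda x:tcp+T@(np.array([0,y,z])+d*(x-L))
def res(v):
  f=pts(v)
  return np.r_[proj(s,f(128))-[258.5,249],proj(t,f(-70))-[384.6,151.6],proj(t,f(-3))-[356.6,161.2],(v-[23.5,0,-40,0,0])/np.array([10,5,5,.1,.05])]
r=least_squares(res,[23.5,0,-40,0,0]);print(r.x.round(3),r.fun.round(2))
f=pts(r.x);print("nose P",inP(f(128)),"tail P",inP(f(-70)))
E
```

```text
[ 1.6839e+01 -2.1490e+00 -3.8554e+01 -3.0000e-03  1.8000e-02] [ 0.06 -0.23 -0.26  0.08  0.12 -0.34 -0.67 -0.43  0.29 -0.03  0.36]
nose P [-50.33613736   0.10575292  -0.9521709 ] tail P [-248.32691788    4.10790495   -1.45446777]
```

Call:
{"op": "send_rows", "data": {"steps": "8 0 -0.5 0 0 0;16 0 -1 0 0 0;24 0 -1 0 0 0;32 0 -1 0 0 0;40 0 -1 0 0 0;44 0 -1 0 0 0;44 0 -1 0 0 0;44 0 -1 0 0 0"}}

```text
time: 7.4
eef_pos: [647.2, -82.4, 185.1]
tool_rot: [-3.141, 0.525, 1.833]
wrist_force: [-0.9, -0.8, -3.0]
width: 11.2
```

```bash
python3 -c "
from h import *
delta(None,None)"; python3 look.py 8 -10 0 0 70 side;  python3 -c "
from h import *
delta(None,None)
for x in(-5,0):print(((proj(load('side8'),fromP(x,0,0))).round(1)))"
```

```text
t 7.4 tcp [647.2 -82.4 185.1] F [-0.9 -0.8 -3. ] w 11.2 q [-0.01  0.06  1.7  -0.53  1.26 -0.14]
side x0,y0,k 226 240 11
t 7.45 tcp [647.4 -82.7 185.4] F [ 0.5 -0.5 -2. ] w 11.2 q [-0.01  0.06  1.7  -0.53  1.26 -0.14]
[262.1 268.7]
[262.5 271. ]
```

View pics/side8.png

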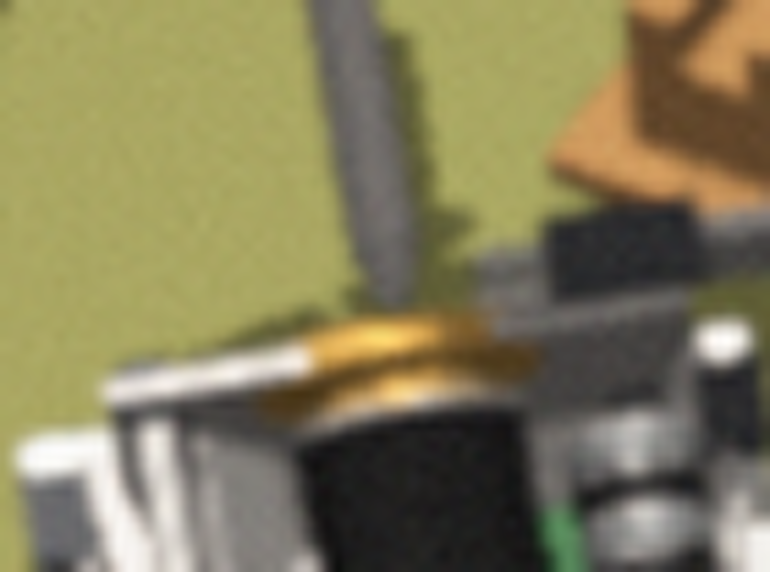

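Call:
{"op": "send_rows", "data": {"steps": "4 0 0 0 0 0;8 0 0 0 0 0;12 0 0 0 0 0;16 0 0 0 0 0;20 0 0 0 0 0;20 0 0 0 0 0;20 0 0 0 0 0"}}

```text
time: 8.03
eef_pos: [642.6, -65.8, 174.9]
tool_rot: [-3.141, 0.524, 1.832]
wrist_force: [-0.1, -0.8, -2.3]
width: 11.4
```

```bash
python3 -c "
from h import *
delta(None,None)
from bench import manip
s=manip.sense();print('F in P',(P.T@s['wrist_force']).round(1),'tcpP',inP(s['eef_pos']).round(1))"; python3 look.py 9 -10 0 0 70 side
```

```text
t 8.03 tcp [642.6 -65.8 174.9] F [-0.1 -0.8 -2.3] w 11.4 q [ 0.01  0.07  1.72 -0.53  1.26 -0.11]
F in P [ 0.5  0.3 -2.4] tcpP [-96.3  -0.4 -38.4]
side x0,y0,k 226 240 11
```

View pics/side9.png

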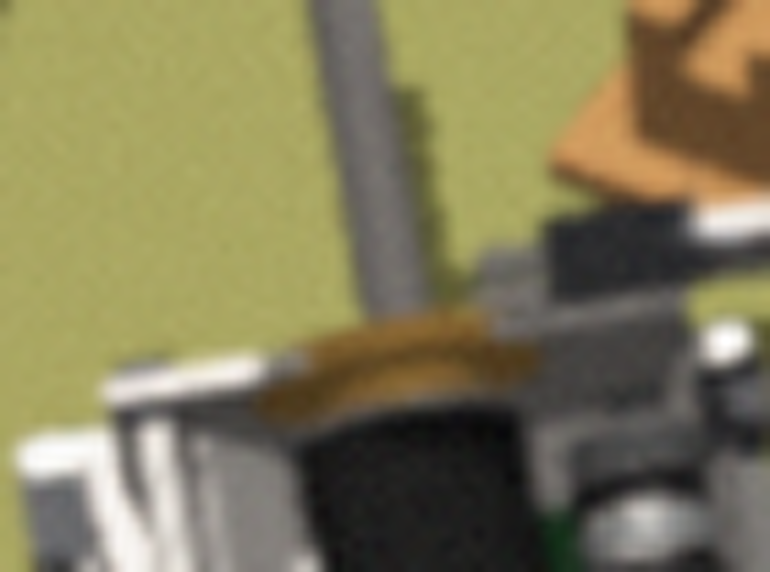

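Call:
{"op": "send_rows", "data": {"steps": "4 0 0 0 0 0;8 0 0 0 0 0;12 0 0 0 0 0;15 0 0 0 0 0;15 0 0 0 0 0;15 0 0 0 0 0"}}

```text
time: 8.58
eef_pos: [639.4, -52.9, 167.3]
tool_rot: [-3.141, 0.524, 1.832]
wrist_force: [0.5, 1.2, -2.8]
width: 11.6
```

```bash
cat > st.py <<'E'
from h import *
delta(None,None)
from bench import manip
s=manip.sense();print('F in P',(P.T@s['wrist_force']).round(1),'M',(P.T@s['moment']).round(2),'tcpP',inP(s['eef_pos']).round(1))
E
python3 st.py
```

```text
t 8.58 tcp [639.4 -52.9 167.3] F [ 0.5  1.2 -2.8] w 11.6 q [ 0.04  0.07  1.73 -0.54  1.26 -0.08]
F in P [ 2.3 -0.8 -1.9] M [-0.25 -0.56 -0.13] tcpP [-81.   -0.6 -38.3]
```

Call:
{"op": "send_rows", "data": {"steps": "4 0 0 0 0 0;8 0 0 0 0 0;12 0 0 0 0 0;15 0 0 0 0 0;15 0 0 0 0 0;15 0 0 0 0 0"}}

```text
time: 9.08
eef_pos: [636.0, -40.3, 159.7]
tool_rot: [-3.141, 0.523, 1.832]
wrist_force: [1.7, 1.4, -3.1]
width: 11.2
```

```bash
python3 st.py;python3 look.py 10 -30 0 0 80
```

```text
t 9.08 tcp [636.  -40.3 159.7] F [ 1.7  1.4 -3.1] w 11.2 q [ 0.06  0.07  1.74 -0.54  1.26 -0.06]
F in P [ 2.3 -2.  -2.3] M [-0.33 -0.57 -0.19] tcpP [-65.9  -0.6 -38.3]
side x0,y0,k 220 227 9
top x0,y0,k 259 150 9
```

View pics/side10.png

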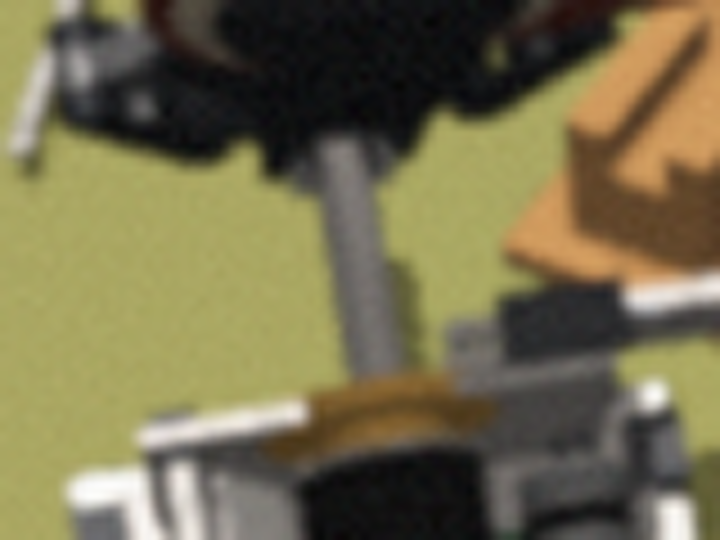

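View pics/top10.png

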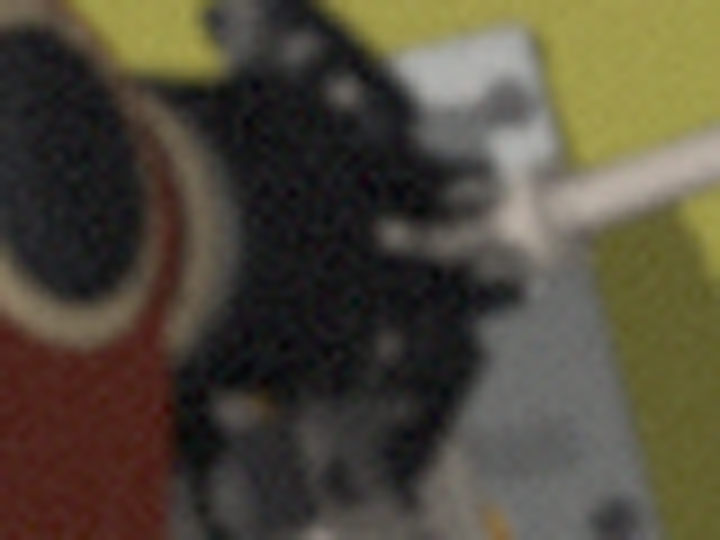

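Call:
{"op": "send_rows", "data": {"steps": "4 0 0 0 0 0;8 0 0 0 0 0;12 0 0 0 0 0;14 0 0 0 0 0;14 0 0 0 0 0;14 0 0 0 0 0"}}

```text
time: 9.68
eef_pos: [632.9, -28.7, 152.9]
tool_rot: [-3.141, 0.524, 1.832]
wrist_force: [2.1, 1.0, -4.6]
width: 11.7
```

```bash
python3 st.py
```

```text
t 9.68 tcp [632.9 -28.7 152.9] F [ 2.1  1.  -4.6] w 11.7 q [ 0.08  0.08  1.74 -0.54  1.26 -0.03]
F in P [ 2.7 -2.3 -3.8] M [-0.41 -0.49 -0.12] tcpP [-52.1  -0.6 -38.3]
```

Call:
{"op": "send_rows", "data": {"steps": "2 0 0 0 0 0;4 0 0 0 0 0;4 0 0 0 0 0;4 0 0 0 0 0"}}

```text
time: 10.02
eef_pos: [632.1, -25.8, 151.2]
tool_rot: [-3.142, 0.524, 1.832]
wrist_force: [3.0, 0.1, -3.5]
width: 11.4
```

```bash
python3 st.py; python3 look.py 11 -90 0 0 70 top
```

```text
t 10.02 tcp [632.1 -25.8 151.2] F [ 3.   0.1 -3.5] w 11.4 q [ 0.08  0.08  1.74 -0.54  1.26 -0.02]
F in P [ 1.2 -2.9 -3.4] M [-0.43 -0.25 -0.12] tcpP [-48.6  -0.6 -38.2]
top x0,y0,k 285 146 11
```

View pics/top11.png

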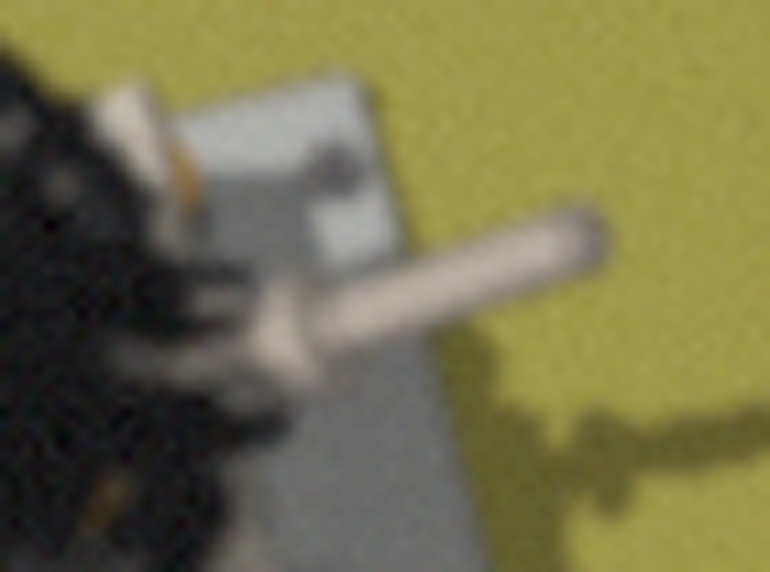

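```bash
python3 - <<'E'
from h import *
t=load("top11")
for d in(55,59,62,65,68):
  print(d,((proj(t,fromP(d-198,0,0))-[285,146])*11).round(),((proj(t,fromP(d-131,0,0))-[285,146])*11).round())
E
```

```text
55 [617. 209.] [339. 309.]
59 [600. 215.] [323. 315.]
62 [587. 220.] [310. 319.]
65 [574. 224.] [298. 323.]
68 [562. 229.] [286. 328.]
```

Call:
{"op": "send_rows", "data": {"steps": "0 0 0 0 0 0;0 0 0 0 0 0;0 0 0 0 0 0;0 0 0 0 0 0;0 0 0 0 0 0;0 0 0 0 0 0;0 0 0 0 0 0;0 0 0 0 0 0", "hand": 0}}

```text
time: 10.73
eef_pos: [632.0, -25.9, 151.2]
tool_rot: [-3.141, 0.524, 1.832]
wrist_force: [-0.0, 0.2, -0.2]
width: 85.2
```

```bash
python3 st.py; python3 look.py 12 -90 0 0 78 side,top
```

```text
t 10.73 tcp [632.  -25.9 151.2] F [-0.   0.2 -0.2] w 85.2 q [ 0.08  0.08  1.74 -0.54  1.26 -0.03]
F in P [ 0.2 -0.  -0.1] M [-0.02 -0.21  0.03] tcpP [-48.7  -0.5 -38.2]
side x0,y0,k 216 202 10
top x0,y0,k 281 143 10
```

View pics/top12.png

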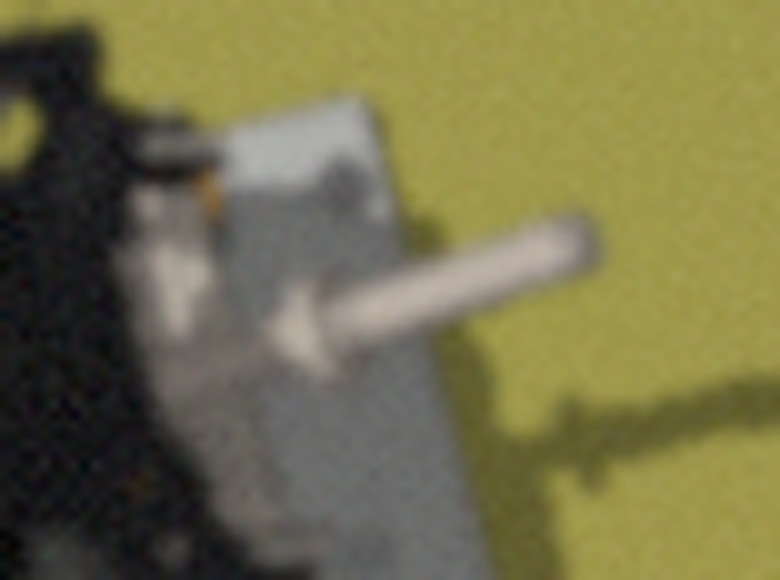

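View pics/side12.png

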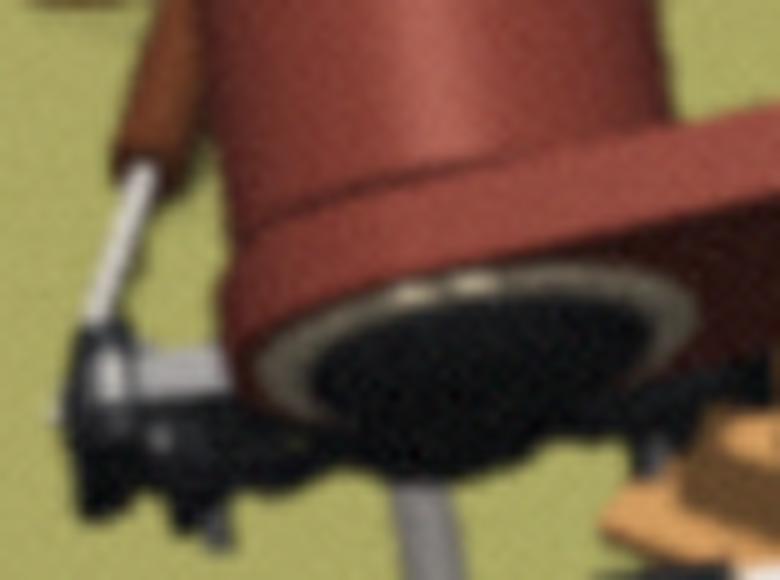

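```bash
python3 - <<'E'
from h import *
t=load("top12")
for d in(60,63,66):
 for y,hang in((0,0),(0,6),(3,4)):
  f=lambda x:fromP(x,y*(-x/140),-hang*(-x)/140)
  print(d,y,hang,((proj(t,f(d-198))-[281,143])*10).round(),((proj(t,f(d-131))-[281,143])*10).round())
E
```

```text
60 0 0 [581. 227.] [330. 317.]
60 0 6 [594. 228.] [336. 317.]
60 3 4 [593. 240.] [336. 324.]
63 0 0 [570. 231.] [319. 321.]
63 0 6 [582. 232.] [325. 321.]
63 3 4 [581. 244.] [325. 328.]
66 0 0 [558. 235.] [308. 325.]
66 0 6 [570. 236.] [314. 325.]
66 3 4 [570. 248.] [313. 331.]
```

Call:
{"op": "send_rows", "data": {"steps": "-8 0 0.5 0 0 0;-18 0 1 0 0 0;-28 0 2 0 0 0;-38 0 3 0 0 0;-48 0 3 0 0 0;-54 0 3 0 0 0;-54 0 3 0 0 0;-54 0 3 0 0 0"}}

```text
time: 11.5
eef_pos: [644.6, -73.0, 176.0]
tool_rot: [3.141, 0.524, 1.83]
wrist_force: [-0.3, -0.4, -0.4]
width: 85.6
```

```bash
python3 st.py; python3 look.py 13 -90 0 0 78 side,top
```

```text
t 11.5 tcp [644.6 -73.  176. ] F [-0.3 -0.4 -0.4] w 85.6 q [ 0.    0.07  1.71 -0.53  1.26 -0.12]
F in P [-0.   0.4 -0.5] M [ 0.01 -0.28 -0.02] tcpP [-103.3   -0.5  -41.2]
side x0,y0,k 216 202 10
top x0,y0,k 281 143 10
```

View pics/top13.png

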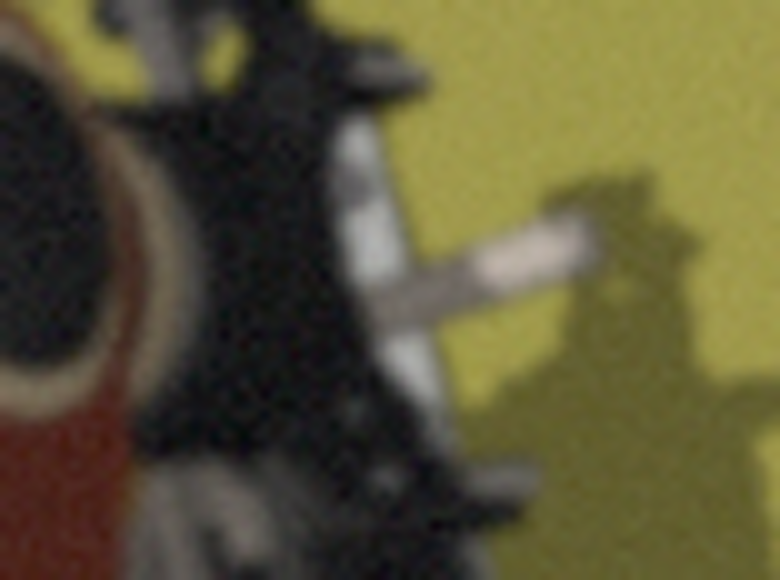

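View pics/side13.png

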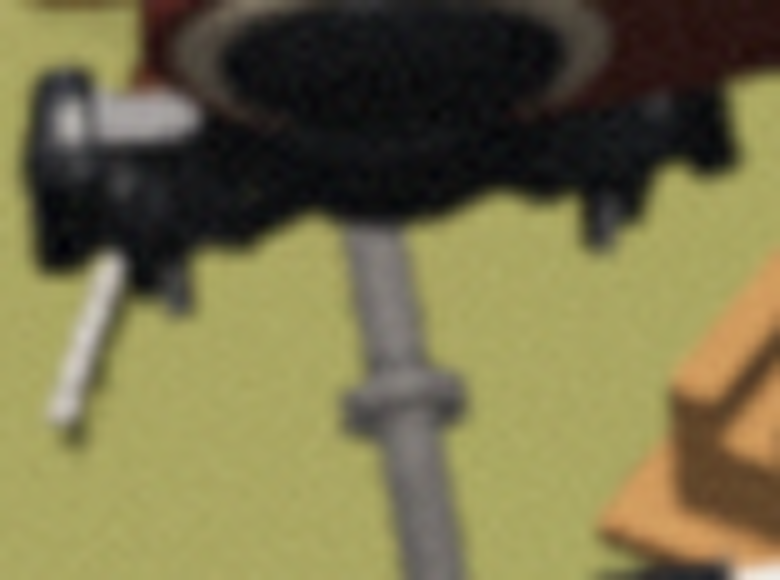

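Call:
{"op": "send_rows", "data": {"steps": "0 0 0 0 0 0;0 0 0 0 0 0;0 0 0 0 0 0;0 0 0 0 0 0;0 0 0 0 0 0;0 0 0 0 0 0;0 0 0 0 0 0;0 0 0 0 0 0", "hand": 1, "grip_force": 90}}

```text
time: 12.27
eef_pos: [644.7, -72.2, 175.7]
tool_rot: [3.141, 0.524, 1.831]
wrist_force: [1.8, 1.3, -2.0]
width: 10.0
```

```bash
python3 st.py; python3 look.py 14 -90 0 0 78 side,top
```

```text
t 12.27 tcp [644.7 -72.2 175.7] F [ 1.8  1.3 -2. ] w 10.0 q [ 0.    0.07  1.71 -0.53  1.26 -0.12]
F in P [ 1.7 -2.1 -1.4] M [-0.13 -0.41 -0.11] tcpP [-102.6   -0.7  -41. ]
side x0,y0,k 216 202 10
top x0,y0,k 281 143 10
```

View pics/top14.png

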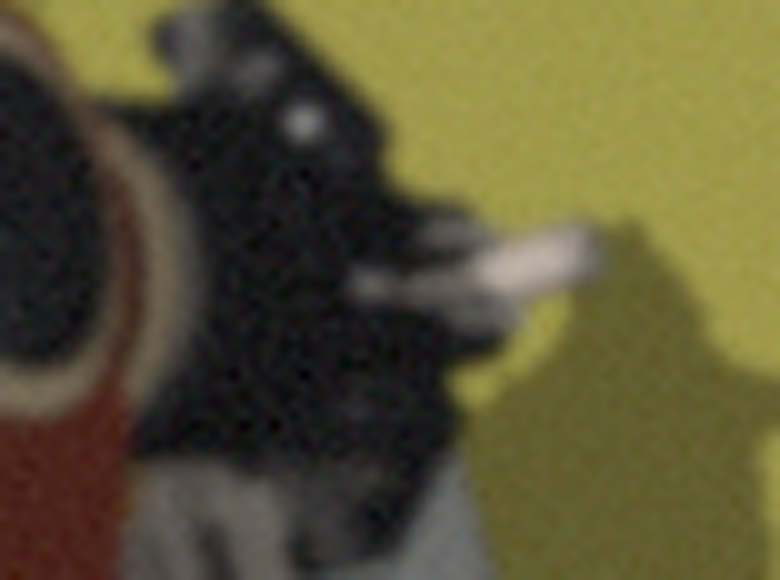

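View pics/side14.png

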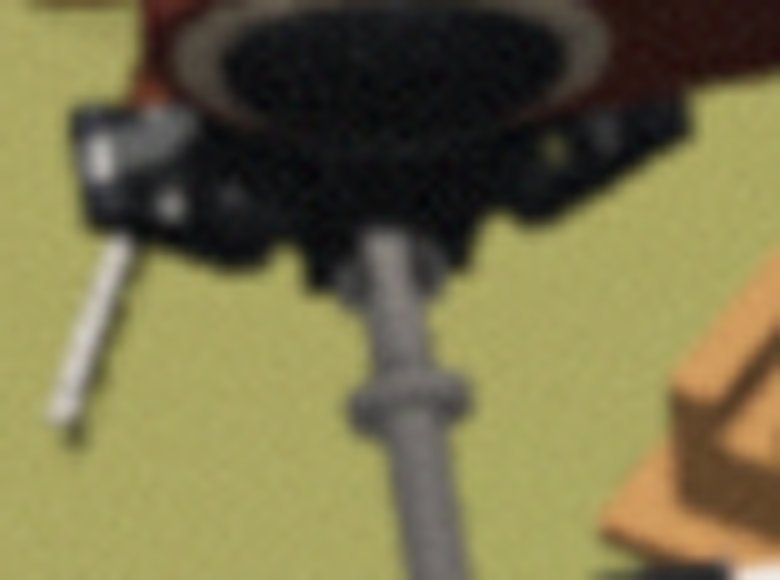

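Call:
{"op": "send_rows", "data": {"steps": "0 0 -1.5 0 0 0;1 0 -3 0 0 0;4 0 -3 0 0 0;8 0 -3 0 0 0;12 0 -3 0 0 0;15 0 -3 0 0 0;15 0 -3 0 0 0;15 0 -3 0 0 0"}}

```text
time: 13.03
eef_pos: [641.1, -59.6, 171.6]
tool_rot: [-3.142, 0.527, 1.831]
wrist_force: [2.6, -4.4, 0.9]
width: 10.4
```

```bash
python3 st.py
```

```text
t 13.03 tcp [641.1 -59.6 171.6] F [ 2.6 -4.4  0.9] w 10.4 q [ 0.03  0.07  1.72 -0.54  1.26 -0.09]
F in P [-4.7 -1.4 -1.7] M [-0.14  0.72 -0.14] tcpP [-89.2  -0.5 -38. ]
```

Call:
{"op": "send_rows", "data": {"steps": "4 0 0 0 0 0;8 0 0 0 0 0;12 0 0 0 0 0;16 0 0 0 0 0;20 0 0 0 0 0;24 0 0 0 0 0;24 0 0 0 0 0;24 0 0 0 0 0"}}

```text
time: 13.7
eef_pos: [636.8, -40.3, 161.8]
tool_rot: [3.14, 0.53, 1.831]
wrist_force: [2.7, -6.7, 4.9]
width: 10.1
```

```bash
python3 st.py;python3 look.py 15 -50 0 0 78 side,top
```

```text
t 13.7 tcp [636.8 -40.3 161.8] F [ 2.7 -6.7  4.9] w 10.1 q [ 0.06  0.07  1.73 -0.55  1.26 -0.05]
F in P [-8.7 -0.8  0.7] M [-0.03  1.3   0.04] tcpP [-67.1  -1.4 -36.7]
side x0,y0,k 219 219 10
top x0,y0,k 267 148 10
```

View pics/top15.png

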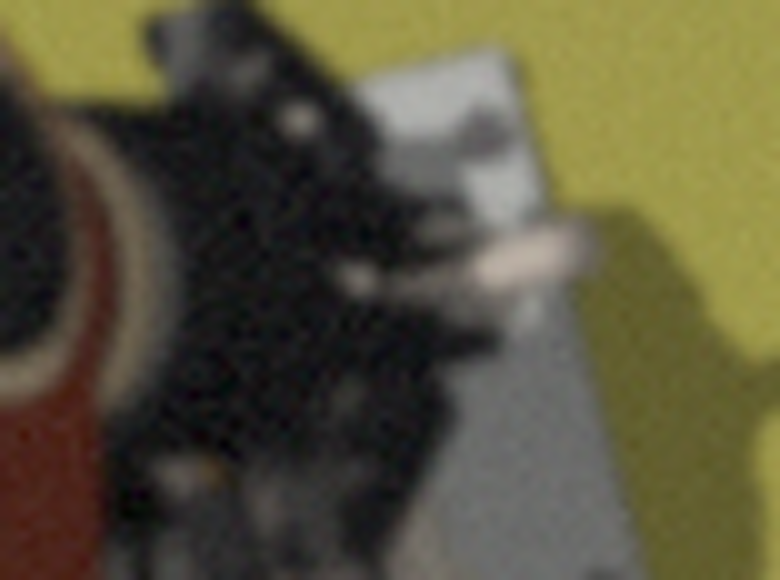

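View pics/side15.png

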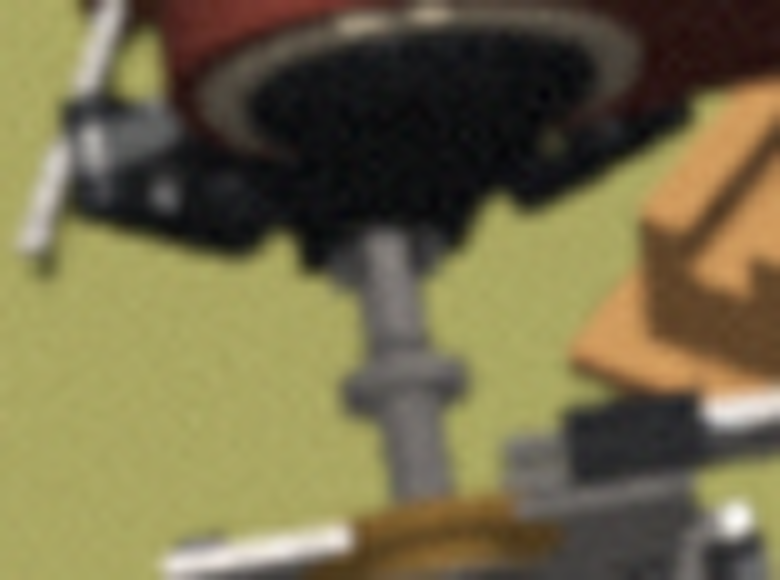

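Call:
{"op": "send_rows", "data": {"steps": "4 0 0.5 0 0 0;8 0 1 0 0 0;12 0 1 0 0 0;16 0 1 0 0 0;20 0 1 0 0 0;20 0 1 0 0 0;20 0 1 0 0 0"}}

```text
time: 14.38
eef_pos: [633.8, -25.3, 153.8]
tool_rot: [3.137, 0.534, 1.829]
wrist_force: [0.6, -8.3, 10.4]
width: 10.2
```

```bash
python3 st.py;python3 look.py 16 -30 0 0 70 side
```

```text
t 14.38 tcp [633.8 -25.3 153.8] F [ 0.6 -8.3 10.4] w 10.2 q [ 0.09  0.08  1.74 -0.55  1.26 -0.02]
F in P [-12.3   1.6   5. ] M [0.27 2.15 0.09] tcpP [-49.9  -2.3 -35.9]
side x0,y0,k 225 231 11
```

View pics/side16.png

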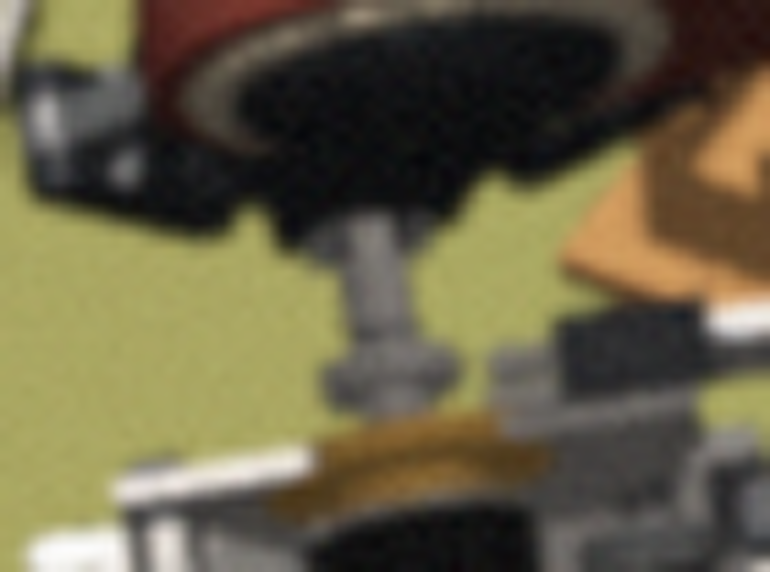

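Call:
{"op": "send_rows", "data": {"steps": "0 0 -1 0 0 0;2 0 -2 0 0 0;4 0 -2.5 0 0 0;6 0 -2.5 0 0 0;8 0 -2.5 0 0 0;8 0 -2.5 0 0 0;8 0 -2.5 0 0 0"}}

```text
time: 15.02
eef_pos: [630.7, -16.6, 149.3]
tool_rot: [3.139, 0.531, 1.83]
wrist_force: [2.6, -7.5, 5.1]
width: 10.4
```

```bash
python3 st.py
```

```text
t 15.02 tcp [630.7 -16.6 149.3] F [ 2.6 -7.5  5.1] w 10.4 q [ 0.1   0.08  1.75 -0.55  1.26 -0.  ]
F in P [-9.4 -0.5  0.5] M [-0.03  1.66 -0.05] tcpP [-39.6  -1.6 -35.2]
```

Call:
{"op": "send_rows", "data": {"steps": "1 0 0 0 0 0;2 0 0 0 0 0;3 0 0 0 0 0;4 0 0 0 0 0;4 0 0 0 0 0;4 0 0 0 0 0"}}

```text
time: 15.52
eef_pos: [630.1, -14.4, 148.2]
tool_rot: [3.139, 0.533, 1.83]
wrist_force: [3.0, -11.3, 5.6]
width: 10.7
```

```bash
python3 st.py;python3 look.py 17 -30 0 0 70 side,top
```

```text
t 15.52 tcp [630.1 -14.4 148.2] F [  3.  -11.3   5.6] w 10.7 q [ 0.1   0.08  1.75 -0.55  1.26  0.  ]
F in P [-13.   0.  -1.] M [0.04 2.28 0.1 ] tcpP [-37.2  -1.6 -35.1]
side x0,y0,k 225 231 11
top x0,y0,k 264 154 11
```

View pics/side17.png

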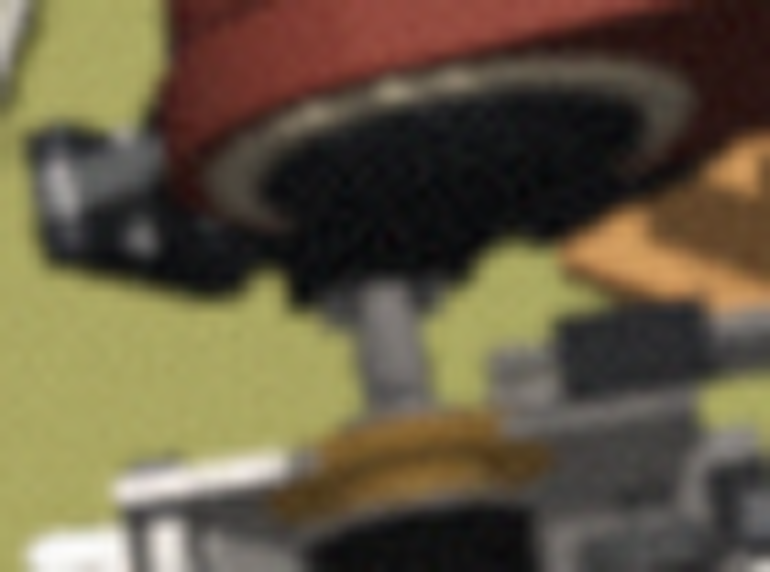

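View pics/top17.png

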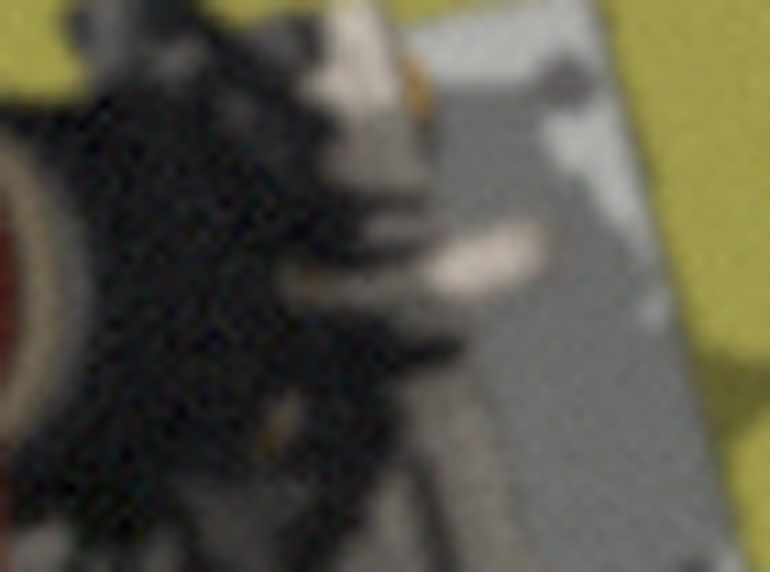

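Call:
{"op": "send_rows", "data": {"steps": "1 0 0 0 0 0;2 0 0 0 0 0;3 0 0 0 0 0;5 0 0 0 0 0;5 0 0 0 0 0;5 0 0 0 0 0"}}

```text
time: 16.12
eef_pos: [630.1, -14.4, 148.4]
tool_rot: [3.139, 0.542, 1.829]
wrist_force: [4.4, -25.4, 8.9]
width: 10.1
```

```bash
python3 st.py
```

```text
t 16.12 tcp [630.1 -14.4 148.4] F [  4.4 -25.4   8.9] w 10.1 q [ 0.11  0.09  1.75 -0.56  1.27  0.01]
F in P [-26.6   2.3  -5.1] M [0.28 4.34 0.13] tcpP [-37.3  -1.6 -35. ]
```

Call:
{"op": "send_rows", "data": {"steps": "-3 0 0 0 0 0;-6 0 0 0 0 0;-6 0 0 0 0 0;-6 0 0 0 0 0"}}

```text
time: 16.45
eef_pos: [630.1, -14.4, 148.2]
tool_rot: [3.139, 0.531, 1.83]
wrist_force: [2.8, -8.5, 6.9]
width: 10.6
```

```bash
python3 st.py
```

```text
t 16.45 tcp [630.1 -14.4 148.2] F [ 2.8 -8.5  6.9] w 10.6 q [ 0.1   0.08  1.75 -0.55  1.26  0.  ]
F in P [-11.2  -0.5   1.5] M [-0.01  1.83 -0.09] tcpP [-37.1  -1.6 -35.1]
```

Call:
{"op": "send_rows", "data": {"steps": "0 0 0 0 0 0;0 0 0 0 0 0;0 0 0 0 0 0;0 0 0 0 0 0;0 0 0 0 0 0;0 0 0 0 0 0;0 0 0 0 0 0", "hand": 0}}

```text
time: 17.03
eef_pos: [628.1, -11.5, 144.2]
tool_rot: [-3.141, 0.524, 1.832]
wrist_force: [0.2, -0.3, -0.3]
width: 85.4
```

```bash
python3 st.py
```

```text
t 17.03 tcp [628.1 -11.5 144.2] F [ 0.2 -0.3 -0.3] w 85.4 q [ 0.11  0.09  1.75 -0.55  1.26  0.  ]
F in P [-0.1 -0.2 -0.4] M [ 0.01 -0.26  0.02] tcpP [-32.3  -0.4 -36.9]
```

Call:
{"op": "send_rows", "data": {"steps": "0 0 -10 0 0 0;0 0 -25 0 0 0;0 0 -45 0 0 0;0 0 -65 0 0 0;0 0 -85 0 0 0;0 -20 -90 0 0 0;0 -50 -90 0 0 0;0 -80 -90 0 0 0"}}

```text
time: 17.7
eef_pos: [539.2, 11.7, 224.0]
tool_rot: [3.14, 0.524, 1.831]
wrist_force: [-0.3, -0.4, 0.2]
width: 85.3
```

Call:
{"op": "send_rows", "data": {"steps": "10 -20 0 0 0 0;18 -40 0 0 0 0;18 -55 0 0 0 0;18 -55 0 0 0 0;18 -55 0 0 0 0;18 -55 0 0 0 0;18 -55 0 0 0 0;18 -55 0 0 0 0", "hand": 1}}

```text
time: 18.37
eef_pos: [483.0, 12.1, 213.7]
tool_rot: [-3.141, 0.524, 1.831]
wrist_force: [-0.3, -0.0, 0.2]
width: 0.0
```

```bash
python3 st.py;python3 look.py 18 -20 30 0 110 side,top
```

```text
t 18.37 tcp [483.   12.1 213.7] F [-0.3 -0.   0.2] w 0.0 q [ 0.19 -0.31  1.99 -0.53  1.44 -0.  ]
F in P [-0.1  0.3  0.2] M [ 0.05 -0.24  0.  ] tcpP [-14.8 133.7  53.5]
side x0,y0,k 219 218 7
top x0,y0,k 243 152 7
```

View pics/side18.png

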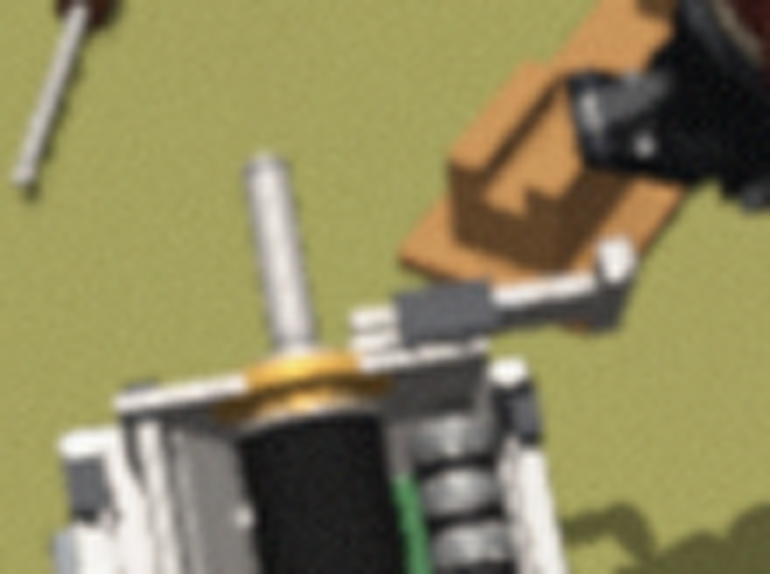

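View pics/top18.png

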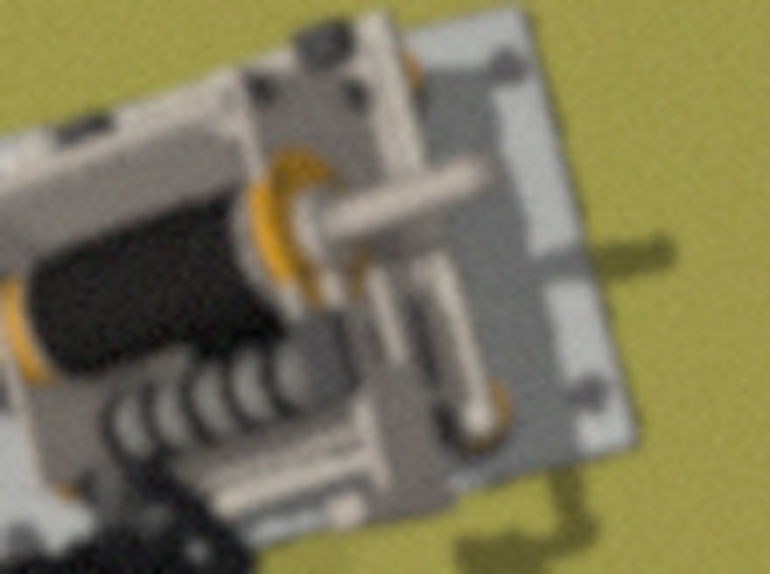

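Call:
{"op": "send_rows", "data": {"steps": "0 0 8 0 0 0;1 0 18 0 0 0;2 0 28 0 0 0;3 0 38 0 0 0;3 0 45 0 0 0;3 0 45 0 0 0;3 0 45 0 0 0"}}

```text
time: 19.05
eef_pos: [486.9, -7.7, 172.1]
tool_rot: [-3.139, 0.524, 1.832]
wrist_force: [-0.1, -0.5, -0.2]
width: 0.1
```

```bash
python3 st.py;python3 look.py 19 -10 110 35 70 side,top; python3 - <<'E'
from h import *
s=load("side19")
from bench import manip
tcp=manip.sense()["eef_pos"]
c=proj(s,fromP(-10,110,35)).astype(int);o=np.array([max(0,c[0]-35),max(0,c[1]-26)])
print(((proj(s,tcp+toolP()@[0,0,-23])-o)*11).round())
E
```

```text
t 19.05 tcp [486.9  -7.7 172.1] F [-0.1 -0.5 -0.2] w 0.1 q [ 0.15 -0.28  2.04 -0.54  1.35 -0.  ]
F in P [-0.3  0.2 -0.4] M [ 0.   -0.25 -0.01] tcpP [-11.4 135.    7.4]
side x0,y0,k 278 227 11
top x0,y0,k 261 203 11
[510. 269.]
```

View pics/side19.png

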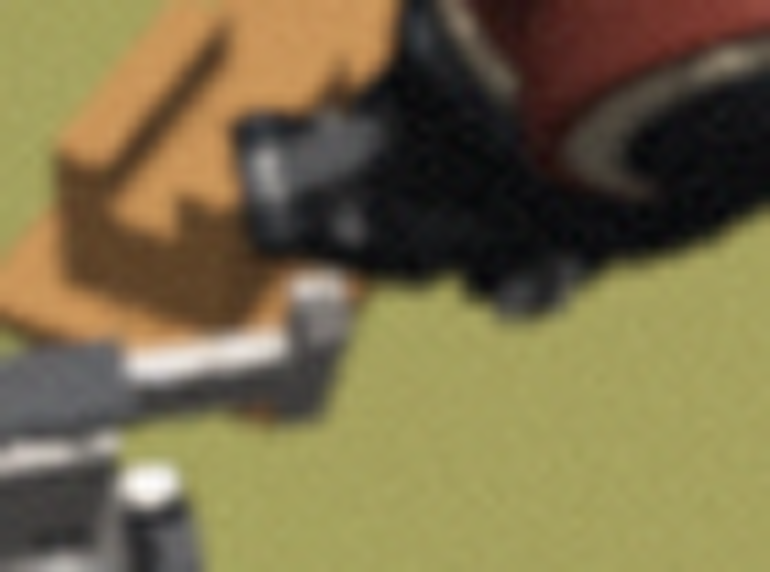

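View pics/top19.png

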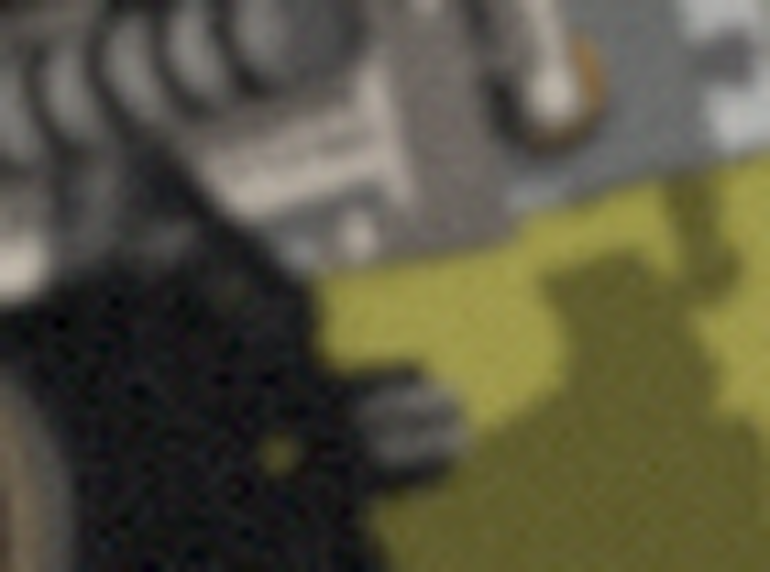

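```bash
python3 - <<'E'
from h import *
s=load("side19");o=np.array([278,227])
for y in(97,137):
  for z in(44,35,25,15):print(y,z,((proj(s,fromP(-9,y,z))-o)*11).round())
for x in(-20,2):print(((proj(s,fromP(x,137,30))-o)*11).round())
E
```

```text
97 44 [330. 296.]
97 35 [326. 309.]
97 25 [321. 323.]
97 15 [317. 337.]
137 44 [535. 262.]
137 35 [529. 275.]
137 25 [523. 290.]
137 15 [517. 304.]
[515. 229.]
[538. 337.]
```

Call:
{"op": "send_rows", "data": {"steps": "0 2 4 0 0 0;0 4 8 0 0 0;0 8 10 0 0 0;0 11 10 0 0 0;0 14 10 0 0 0;0 14 10 0 0 0;0 14 10 0 0 0"}}

```text
time: 19.73
eef_pos: [502.4, -8.4, 164.4]
tool_rot: [-3.141, 0.524, 1.832]
wrist_force: [0.2, 0.0, 0.3]
width: 0.1
```

```bash
python3 st.py;python3 look.py 20 -10 110 35 70 side,top
```

```text
t 19.73 tcp [502.4  -8.4 164.4] F [0.2 0.  0.3] w 0.1 q [ 0.14 -0.23  2.02 -0.54  1.33  0.  ]
F in P [-0.2 -0.2  0.3] M [-0.04 -0.18 -0.02] tcpP [-11.6 120.2  -1.6]
side x0,y0,k 278 227 11
top x0,y0,k 261 203 11
```

View pics/side20.png

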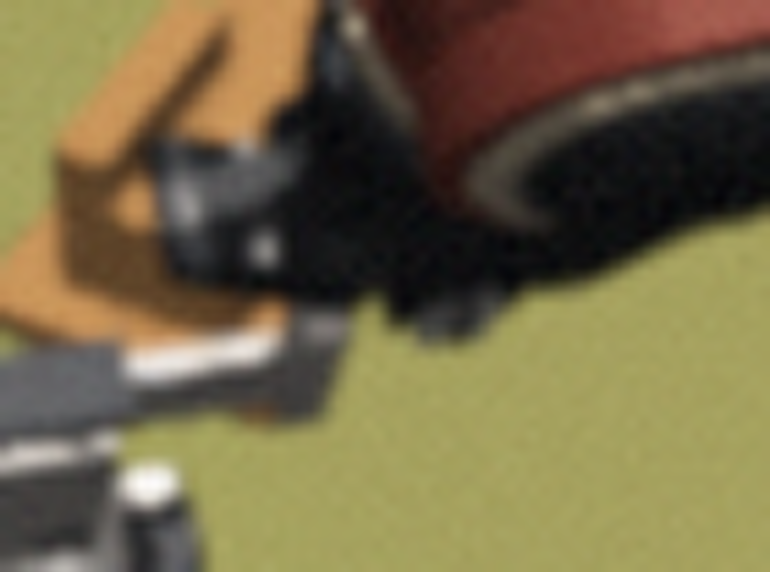

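View pics/top20.png

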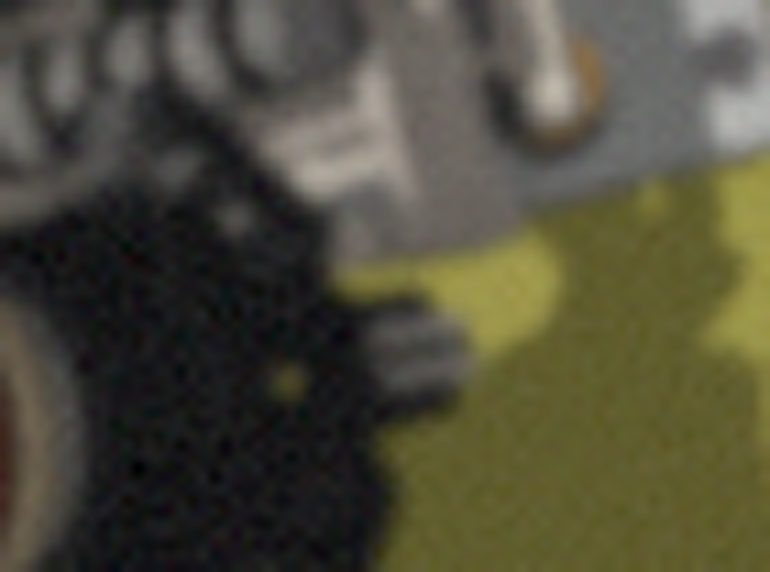

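Call:
{"op": "send_rows", "data": {"steps": "0 0 3 0 0 0;0 0 7 0 0 0;0 2 7 0 0 0;0 4 7 0 0 0;0 6 7 0 0 0;0 8 7 0 0 0;0 8 7 0 0 0"}}

```text
time: 20.42
eef_pos: [510.8, -9.8, 158.3]
tool_rot: [-3.14, 0.524, 1.832]
wrist_force: [-1.5, -0.2, 0.3]
width: -0.1
```

```bash
python3 st.py;python3 look.py 21 -10 110 35 70 side
```

```text
t 20.42 tcp [510.8  -9.8 158.3] F [-1.5 -0.2  0.3] w -0.1 q [ 0.13 -0.2   2.   -0.54  1.31  0.01]
F in P [-0.   1.5  0.4] M [ 0.16 -0.22 -0.02] tcpP [-11.6 112.5  -8.7]
side x0,y0,k 278 227 11
```

View pics/side21.png

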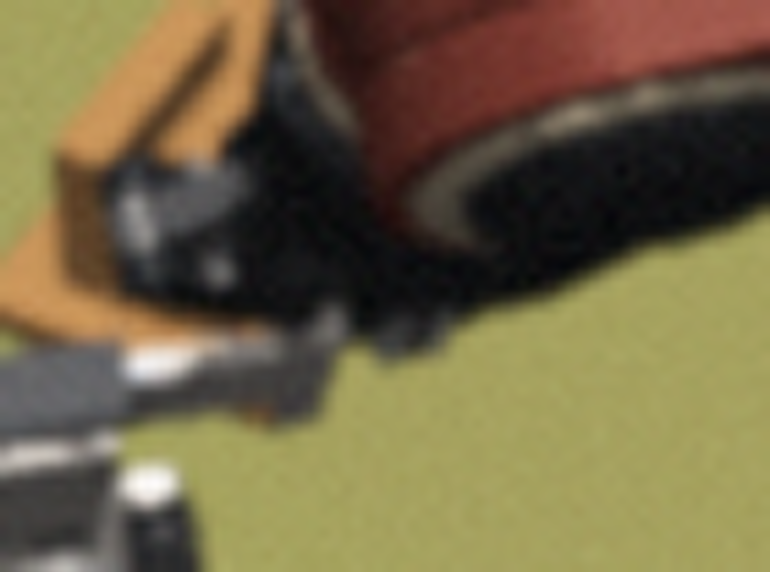

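Call:
{"op": "send_rows", "data": {"steps": "0 3 0 0 0 0;0 6 0 0 0 0;0 9 0 0 0 0;0 12 0 0 0 0;0 15 0 0 0 0;0 18 0 0 0 0;0 20 0 0 0 0;0 20 0 0 0 0"}}

```text
time: 21.13
eef_pos: [530.7, -4.5, 158.2]
tool_rot: [3.141, 0.524, 1.832]
wrist_force: [-2.3, -0.7, 0.5]
width: 0.3
```

```bash
python3 st.py;python3 look.py 22 -10 70 25 78 side,top
```

```text
t 21.13 tcp [530.7  -4.5 158.2] F [-2.3 -0.7  0.5] w 0.3 q [ 0.14 -0.15  1.96 -0.54  1.31  0.02]
F in P [-0.3  2.4  0.4] M [ 0.19 -0.12  0.01] tcpP [-11.6  91.9  -8.8]
side x0,y0,k 255 229 10
top x0,y0,k 255 183 10
```

View pics/side22.png

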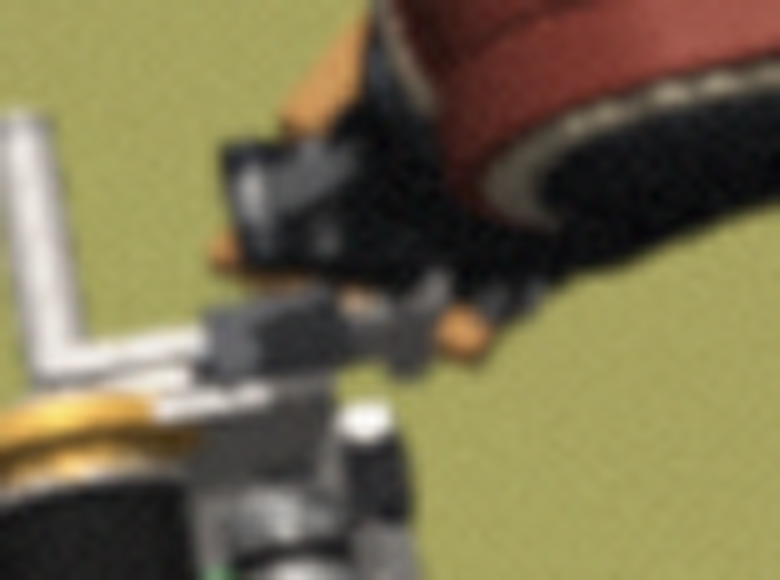

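View pics/top22.png

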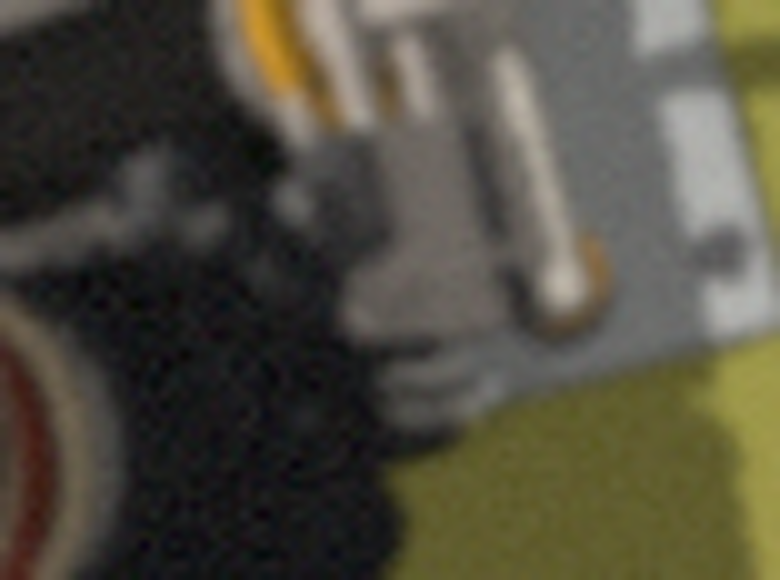

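The fork tongues have moved across toward the tail in both views, so the keeper is passing. I'll keep pushing to the end stop.

Call:
{"op": "send_rows", "data": {"steps": "0 3 0 0 0 0;0 6 0 0 0 0;0 9 0 0 0 0;0 12 0 0 0 0;0 15 0 0 0 0;0 17 0 0 0 0;0 18 0 0 0 0;0 18 0 0 0 0"}}

```text
time: 21.9
eef_pos: [547.9, 0.2, 158.2]
tool_rot: [3.141, 0.524, 1.832]
wrist_force: [-1.4, -0.5, -0.0]
width: -0.0
```

```bash
python3 st.py
```

```text
t 21.9 tcp [5.479e+02 2.000e-01 1.582e+02] F [-1.4 -0.5 -0. ] w -0.0 q [ 0.14 -0.11  1.92 -0.54  1.3   0.02]
F in P [-0.1  1.5 -0.1] M [ 0.2  -0.25 -0.04] tcpP [-11.6  74.   -8.7]
```

Force is still low, so it isn't at the stop yet.

Call:
{"op": "send_rows", "data": {"steps": "0 1.5 0 0 0 0;0 3 0 0 0 0;0 4.5 0 0 0 0;0 6 0 0 0 0;0 6 0 0 0 0"}}

```text
time: 22.32
eef_pos: [548.1, 0.1, 158.2]
tool_rot: [-3.126, 0.525, 1.832]
wrist_force: [-24.8, -0.5, 12.6]
width: 0.3
```

```bash
python3 st.py
```

```text
t 22.32 tcp [5.481e+02 1.000e-01 1.582e+02] F [-24.8  -0.5  12.6] w 0.3 q [ 0.15 -0.09  1.91 -0.54  1.32  0.02]
F in P [-1.2 24.1 13.9] M [ 3.49 -0.02  0.04] tcpP [-11.6  73.9  -8.8]
```

The stop came at y=74 with 24 N. I'll back off, retreat and check the keeper.

Call:
{"op": "send_rows", "data": {"steps": "0 -5 0 0 0 0;0 -10 0 0 0 0;0 -20 -8 0 0 0;0 -28 -30 0 0 0;0 -45 -60 0 0 0;0 -75 -85 0 0 0;0 -105 -90 0 0 0;0 -120 -90 0 0 0"}}

```text
time: 22.98
eef_pos: [425.5, 14.8, 239.0]
tool_rot: [3.135, 0.525, 1.83]
wrist_force: [0.4, -0.6, -0.1]
width: -0.1
```

Call:
{"op": "send_rows", "data": {"steps": "0 0 0 0 0 0;0 0 0 0 0 0"}}

```text
time: 23.15
eef_pos: [426.2, 14.3, 236.5]
tool_rot: [3.139, 0.524, 1.831]
wrist_force: [0.5, -0.0, -0.9]
width: -0.0
```

```bash
python3 st.py;python3 look.py 23 -10 30 15 78 side,top
python3 - <<'E'
from h import *
for n,o in(("side",None),("top",None)):
  c=load(n+"23");p=proj(c,fromP(-10,30,15)).astype(int);o=np.array([p[0]-39,p[1]-29])
  for y in(97,57,61):print(n,y,((proj(c,fromP(-9,y,44))-o)*10).round())
E
```

```text
t 23.15 tcp [426.2  14.3 236.5] F [ 0.5 -0.  -0.9] w -0.0 q [ 0.22 -0.47  2.08 -0.52  1.52 -0.02]
F in P [ 0.3 -0.4 -0.8] M [-0.02 -0.2   0.01] tcpP [-11.6 187.9  81.7]
side x0,y0,k 236 233 10
top x0,y0,k 252 166 10
side 97 [720. 209.]
side 57 [532. 240.]
side 61 [551. 237.]
top 97 [402. 585.]
top 57 [357. 413.]
top 61 [362. 430.]
```

View pics/side23.png

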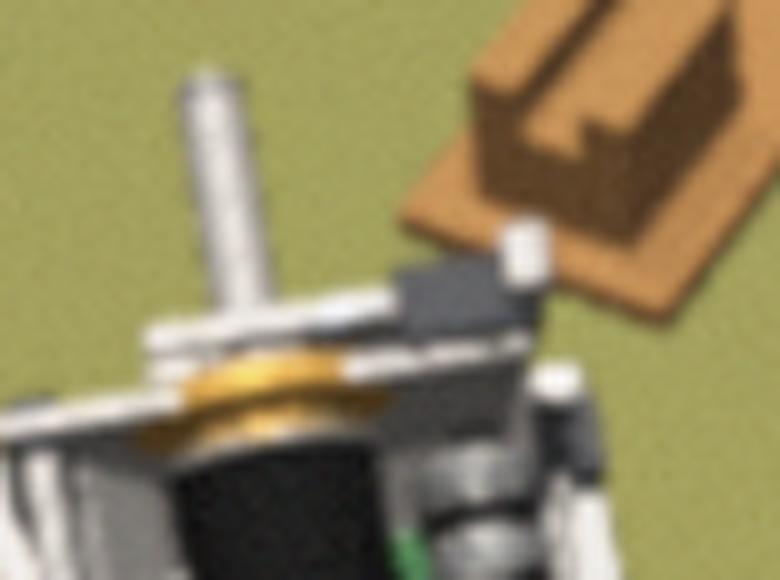

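View pics/top23.png

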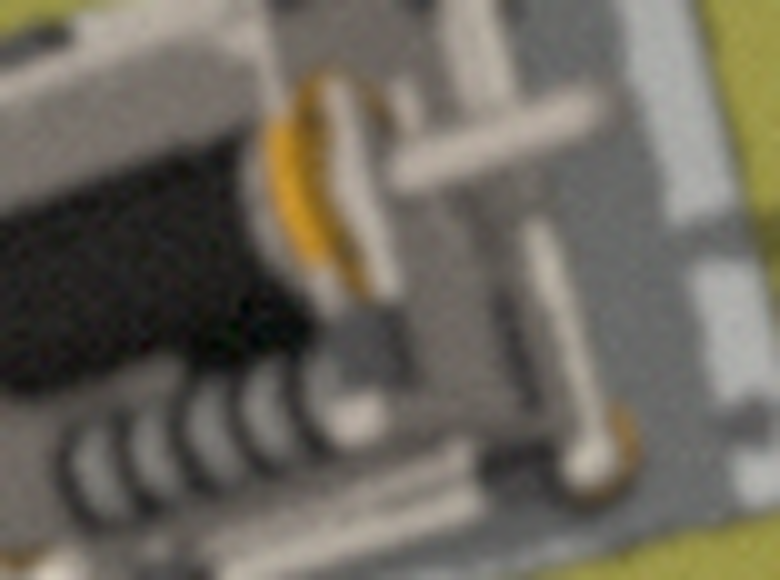

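The side picture puts the tab top at (525,240). The prediction for fully across is (532,240), and the open position already showed a -8 px offset, so it matches. In the top picture the tab is at (357,415) against a predicted (357,413), and the fork straddles the tail. The arm is clear, so I'm handing in.

```bash
python3 -c "
from bench import manip
print(manip.finish_job())
s=manip.sense();print(s['time'],s['wrist_force'])"
```

```text
the job is handed in; nothing more can be done
None
the job is handed in; nothing more can be done
```

The shaft is home in the bore and the keeper is fully across behind its collar. I handed the job in at about 23 s of the 53 s allowed; no verdict was reported.

**What I did:** I picked the middle-sized shaft from the stand, put its nose about 64 mm into the bore and let go. I then took a fresh hold on the tail behind the collar and pushed it home. After that I pushed the keeper across by its tab and backed the arm away.

**Last checks:**
- **Seating:** the shaft travelled about 65 mm from the second hold, then stopped dead with the push at 26 N and the collar against the flange.
- **Keeper:** it stopped hard at 24 N. Both pictures show the tab within about 1–2 mm of fully across, with the fork straddling the tail.
- **Arm:** it was clear of everything, with wrist force about 1 N, close to the sensor noise.
- **Other things:** I never went near the button or the loose items. I did not measure their positions again at the end.

**What failed or disagreed:**
- **Missed grasp:** the first grasp closed above the shaft. In the pictures the fingertips sat about 32 mm farther back than the stated offset, so I corrected for that from the pictures.
- **Finger opening:** on the 14 mm shaft it read only 10–11.5 mm.
- **Shaft position in the grip:** the cameras showed the shaft about 6 mm farther forward than expected. It may have slipped, or this may be calibration error.
- **Bore axis:** it lay about 2–3 mm from my estimate.

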